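# Re-space the track tote and stow the straights

## Robot

A 6-joint arm with a two-finger parallel gripper is mounted at the origin on the work surface. World frame = base frame: x ahead of the robot, y to its left, z up, the work surface at z = 0. Lengths are in m, angles in rad, forces in N, time in s.
With the tool pointing down it reaches from about 0.3 to 0.775 m from the base axis. Payload 14.6 kg.
Tool frame: the origin (TCP) lies at the centre of the arm's flange, where the gripper is bolted on; the fingertips stand 199 mm ahead of it and the grasp point (between the pads) lies 180 mm ahead of it; z points along the fingers, y is the direction in which the jaws open and shut (so a half turn about z gives the same grasp; the last joint's range is limited). The gripper opens to 94 mm and grips with 3 to 60 N. Pads are 16 mm wide; open, the fingers measure 119 mm over their backs; the gripper's body (75 mm by 177 mm) begins 78 mm behind the grasp point.
Start: joints at [1.216, 0.3, 1.521, -0, 1.321, -0.067], TCP at [0.156, 0.527, 0.405] pointing down, gripper open.
Joint ranges: [-3.03, 3.03], [-0.79, 2.21], [0.23, 2.52], [-1.04, 4.18], [0, 3.07], [-2.55, 2.55]. Speed limits (rad/s): [2.22, 2.22, 2.57, 3.14, 3.14, 3.14].

## Interface

Orientations are given as a unit quaternion [x, y, z, w].
In Python, from station import * gives the robot as it stands.
- The arm moves only by the tool jog_arm, never from a script. Its argument "deltas" is a list of rows, each a list of 2 entries, a list of its own where there are three numbers: the shift along the tool's x, y, z in cm, then the turn, a rotation vector about the tool's x, y, z in rad. In form: [[[dx, dy, dz], [wx, wy, wz]], ...]. A call has exactly 10 rows; each row is the pose to reach, as a shift and turn from the pose measured when the call began, along the tool's axes at that moment; what a row does not reach only later rows make up. A row lasts 1/8 s, in which the tool goes at most 62.5 mm and 10.7 degrees, less where a joint would pass 70% of its speed; a pose out of reach is approached as far as the arm can. A call with a gripper value outside its range is refused whole. "fingers" is the closure, from -1 (fully open) to 1 (shut), set as the call begins (left out, the last holds). The fingers move at their own pace and stop on an object; "force" is the grip in N (left out, the last holds). Time passes only in rows, so rows that repeat a pose let the fingers close, or fill a call up. It gives the time, the measured TCP pose, the force and the opening at its end, in the units of the state.
- state(): the state, without advancing time (a new reading comes with each control period).
- grab_frame(name): name is "scene" or "top" or "wrist"; returns a dict with "pixels" (420x560x3 uint8, red, green, blue), "z_map" (420x560 float32, m along the optical axis (not along the pixel's ray), 0 where there is no reading), "fovy" (degrees; the focal length in pixels is half the picture's height over the tangent of half this angle, whatever the lens; pixels are square), "cx", "cy" (the principal point, pixels), "rvec" (rotation vector, rad) and "tvec" (3), from world to camera coordinates, as OpenCV has them. Camera axes: x right, y down, z forward; pixel columns grow to the right and rows downward; lengths in m; the calibration is good to about 2 mm. A picture is of the moment at which its call begins.
- sign_off(): hands the job in, once; it reports no verdict.
Trained networks look in the newest picture that a camera, given by its name, has taken for a name from the list of things; names that differ only in an ending like _2 or _b are one class to them, and where a whole thing is asked for, a point or a joint stands for the part that bears it (a point fixed in the world has none). Each returns a list of dicts, best first, with "confidence" (0 to 1); they miss things now and then, are a little off and sometimes report something else, mostly with a low value. They report only what shows in the picture. A call takes as long as a camera call. They do not tell look-alikes from the thing itself.
- recognise(label, camera): "bbox" ([left, top, width, height] in pixels, round what is visible of it).
- regions_of(label, camera): "pixels" (420x560 bool, what is visible of it) and "bbox" ([left, top, width, height] in pixels, round what is visible of it).
The state is a dict: "time_s": time; "joints": joint angles; "joint_velocities": joint speeds; "joint_torque": joint torques, N m; "ee_pos": TCP position; "orientation": TCP orientation; "force": force on the tool from outside, world axes, zero at the start; "moment": the same for the moment, N m; "gripper_width": opening from 0.0 (shut) to 1.0 (fully open).
Only numpy, scipy, OpenCV 4.12 (cv2) and the standard library are available. Lean on these libraries where they do the work, as an engineer would, in place of code of your own. Each camera call takes 0.05 s, during which the arm holds its last target.

## Task

Re-space the track tote: slide its two dividers (leave the tender standing where it is) so that the end bay nearer the oak rack takes the long straight and the middle bay takes the short straight, each bay with no more than about two centimetres of length to spare. Take the long and the short straight from the rack's sloping bed and lay each flat on the floor of its bay, grooves up, without letting it drop; the medium straight stays in the rack and everything else stays where it is.

Things in the scene. Friction and masses are not known exactly. Their poses are not given: they have to be found in the camera images.
- tote: Plywood tote, one lane, fixed. Origin: centre of its underside. Its y axis runs along the lane, +y away from the rack; z up. Inside 425 mm long (y -212.5 to +212.5) and 104 mm wide (x); floor 8 mm above the origin, walls 10 mm thick, rim at 50 mm. Two dividers make three bays: the end bay nearer the rack (-y), the middle bay, the far end bay (+y) with the tender.
- divider_a_tab (a point): Divider A, nearer the rack: grey plate 6 mm thick across the lane, hung on the rims by an 8 mm thick cross-bar. This point: middle of its upright grip tab (8 mm thick in tote y, 36 mm wide in x, 57 to 83 mm above the tote's underside), on the plate's mid-plane; axes as the tote's. Slides along tote y from -182 to +25 mm, 2.5 N friction, stays where left.
- divider_b_tab (a point): Divider B, nearer the tender: same make, same point on its tab, same friction. Slides from tote y = +34 to +180 mm.
- tender: Bystander: green tender with black wheels, 74 mm long, 40 mm wide, 41 mm high, standing in the far end bay with its length along the lane, 3 to 6 mm off the +y end wall. Origin: centre of its underside.
- rack: Oak rack, fixed. Origin: centre of its underside; x to its back, so that it faces the tote. Its bed, 280 mm wide, rises at 38 degrees from the toe (x -70, z 22 mm) to x +80, z 139 mm. The toe rail has notches 46 mm wide at y -92, 0, +92 mm (cheeks 12 mm high, 18 mm up the bed); each holds the foot of a straight that lies on the bed, pointing up the slope. Behind it two curves stand, tops 126 mm high.
- long_straight_mid (a point): Long straight: beech track 170 mm long, 40 wide, 12 thick, two grooves on top; a 12 mm round peg reaches 16 mm beyond one end (186 mm over all). Lies on the rack's bed in any of the three notches, peg end up the slope. This point: centre of the 170 mm body, half-way through its thickness; x along it to the peg, y across, z out of the grooved face. About 55 g.
- short_straight_mid (a point): Short straight: as the long one but 80 mm long (96 mm over all with its peg), in another notch. This point: centre of the 80 mm body; same axes. About 25 g.
- medium_straight_mid (a point): Bystander: medium straight, 125 mm long (141 mm over all), in the remaining notch; same point and axes. Stays in the rack.
- curve_front: Bystander: curved track, 157 mm across, 56 mm high as it stands, 12 mm thick, upright in the rack's front slot. Origin at its foot.
- curve_back: Bystander: the same in the rack's back slot.
- shunter: Bystander: black shunter with rubber wheels, 102 mm long, 42 mm wide, 54 mm high, on the top between robot and tote. Origin: centre of its underside.
- pier: Bystander: orange bridge pier, 50 x 60 mm, 93 mm high, on the top behind tote and rack. Origin: centre of its underside.
Mind the look-alikes: they are no part of the job. Leave any turquoise look-alike of the part that bears short_straight_mid alone.

How it is judged:
By the outcome, as a careful person would: the job done as asked, in the order asked, and still so for the second after the job is handed in, with the robot touching nothing.
It also fails if it takes over 64 s, if anything falls off the work surface, if the arm or the gripper's body presses on something with over 40 N, if the wrist force passes 120 N, or if a joint passes its speed limit or range.

## Working session

There is one attempt and no reset: what is moved stays moved. The work goes in short steps, Python scripts to look and compute and a tool call to move; the robot and the scene stay as the last step left them, time stands still between calls to the robot, and variables do not carry over. Pictures are saved under pics/ and viewed, and the job is handed in when it is done.

Besides the shell and the picture viewer there is one more tool, called after "Call:" by a JSON object that holds its "name" and its "arguments", one argument or row to a line. jog_arm: Moves the arm, as the interface text tells. Its arguments: {"type":"object","properties":{"deltas":{"type":"array","items":{"type":"array"}},"fingers":{"type":"number"},"force":{"type":"number"}},"required":["deltas"]}

```bash
ls; mkdir -p pics
cat > h.py <<'E'
from station import *
import numpy as np, cv2
from scipy.spatial.transform import Rotation as R
def cam(f):
    fl=f["pixels"].shape[0]/2/np.tan(np.radians(f["fovy"])/2)
    Rm=R.from_rotvec(np.ravel(f["rvec"])).as_matrix(); t=np.ravel(f["tvec"])
    return fl,Rm,t
def cloud(f):
    fl,Rm,t=cam(f); z=f["z_map"]
    v,u=np.mgrid[:z.shape[0],:z.shape[1]]
    P=np.stack([(u-f["cx"])/fl*z,(v-f["cy"])/fl*z,z],-1)
    W=(P-t)@Rm
    W[z==0]=np.nan
    return W
def proj(f,p):
    fl,Rm,t=cam(f); c=np.atleast_2d(p)@Rm.T+t
    return np.c_[c[:,0]/c[:,2]*fl+f["cx"],c[:,1]/c[:,2]*fl+f["cy"]]
def save(f,n,crop=None,s=1):
    im=f["pixels"][:,:,::-1].copy()
    if crop: l,t,w,h=crop; im=im[t:t+h,l:l+w]
    if s!=1: im=cv2.resize(im,None,fx=s,fy=s,interpolation=cv2.INTER_CUBIC)
    cv2.imwrite("pics/"+n+".png",im)
E
python3 - <<'E'
from h import *
import pickle
fs={}
for n in ["scene","top","wrist"]:
    f=grab_frame(n); fs[n]=f; save(f,n+"0")
    fl,Rm,t=cam(f); print(n,fl,f["cx"],f["cy"],"campos",-Rm.T@t,"fwd",Rm[2])
pickle.dump(fs,open("f0.pkl","wb"))
for l in ["tote","divider_a_tab","tender","rack","long_straight_mid","short_straight_mid","medium_straight_mid","curve_front","shunter","pier"]:
    for c in ["scene","top"]:
        for d in recognise(l,c)[:4]: print(l,c,d["bbox"],round(d["confidence"],2))
print(state())
E
```

```text
pics
scene 384.79979175454065 273.96215170765527 207.94576399697866 campos [ 1.01549453 -0.44707516  0.7333125 ] fwd [-0.49590557  0.48381061 -0.72111369]
top 437.18647405236175 274.1090110672824 208.9785283587875 campos [ 0.48590675 -0.00625718  1.17547209] fwd [ 0.09790078  0.02392837 -0.99490847]
wrist 319.8434232423885 277.185609523284 209.85562205889605 campos [0.08581312 0.54886106 0.38450366] fwd [ 0.2416599  -0.07310638 -0.9676032 ]
tote scene [255.5, 119.7, 115.5, 103.6] 0.61
tote scene [335.6, 225.9, 31.3, 54.5] 0.56
tote top [99.2, 209.1, 175.7, 77.5] 0.81
tote top [430.1, 191.5, 15.9, 61.8] 0.67
divider_a_tab scene [285.1, 162.8, 36.4, 27.9] 0.59
divider_a_tab top [216.4, 217.2, 9.2, 50.9] 0.76
divider_a_tab top [160.9, 230.0, 15.0, 49.8] 0.49
divider_a_tab top [347.3, 152.9, 112.8, 134.9] 0.44
tender scene [342.5, 122.3, 19.2, 23.7] 0.78
tender top [105.0, 247.0, 29.7, 19.6] 0.87
rack scene [76.9, 228.0, 185.9, 160.5] 0.59
rack top [347.8, 150.2, 109.8, 135.2] 0.81
rack top [265.3, 279.5, 37.5, 24.8] 0.61
rack top [94.1, 212.1, 182.2, 73.5] 0.52
long_straight_mid scene [
[... 963 characters left out ...]
5, 'joints': array([ 1.21641389e+00,  2.99916884e-01,  1.52100662e+00,  2.71759769e-06,
        1.32069166e+00, -6.65823443e-02]), 'joint_velocities': array([-1.63462595e-04,  2.33541498e-03, -1.44629883e-03, -2.22117328e-03,
       -1.80350241e-04, -7.29778372e-05]), 'joint_torque': array([ 4.22521480e-03, -5.31677127e+01, -3.52899885e+01,  7.09436671e-02,
        2.15166598e-02,  9.15930372e-06]), 'ee_pos': array([0.15610512, 0.52737509, 0.40463351]), 'orientation': array([ 1.43404266e-01,  9.89664194e-01, -1.07356545e-05, -3.63986731e-06]), 'force': array([-0.30240547,  0.2255508 ,  0.22482337]), 'moment': array([-0.00376422,  0.00623413, -0.01278802]), 'gripper_width': 0.999141674113195}
```

View pics/top0.png

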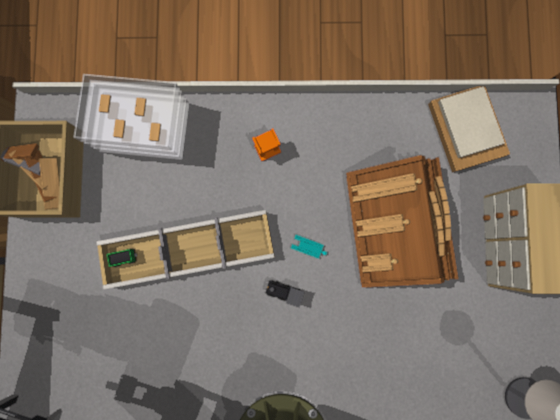

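View pics/scene0.png

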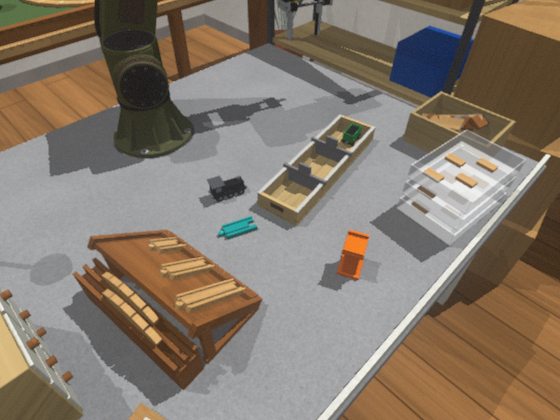

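View pics/wrist0.png

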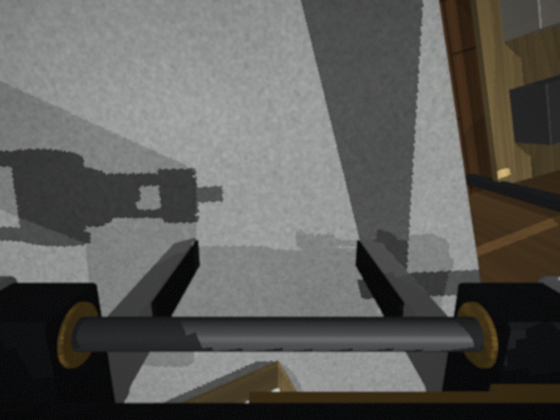

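```bash
cat > a.py <<'E'
from h import *
import pickle
fs=pickle.load(open("f0.pkl","rb"))
for n in ["top","scene"]:
    f=fs[n]; W=cloud(f)
    fl_=W[(abs(W[...,2])<.012)]
    print(n,"floor z",np.median(fl_[:,2]),fl_[:,2].std())
    m=(abs(W[...,2]-.05)<.007)&(W[...,0]>.25)&(W[...,0]<.6)&(W[...,1]>-.05)&(W[...,1]<.55)
    k,lab,st,ce=cv2.connectedComponentsWithStats(m.astype(np.uint8))
    i=1+np.argmax(st[1:,4]); P=W[lab==i][:,:2]
    r=cv2.minAreaRect((P*1000).astype(np.float32)); print("rim",len(P),r, cv2.boxPoints(r).round(1).tolist())
    # straights & rack
    m=(W[...,2]>.015)&(W[...,1]<-.1)&(W[...,1]>-.5)&(W[...,0]>.2)&(W[...,0]<.75)
    vv,uu=np.nonzero(m); print("rackpix",uu.min(),uu.max(),vv.min(),vv.max())
f=fs["top"];save(f,"toptote",(90,195,200,105),4);save(f,"toprack",(335,145,130,150),4)
f=fs["scene"];save(f,"sctote",(250,110,130,110),5);save(f,"scrack",(65,220,210,165),3.8)
E
python3 a.py
```

```text
top floor z 0.0007011131013359241 0.0030252123875236406
rim 788 ((509.7872619628906, 167.90643310546875), (131.616455078125, 276.47412109375), 10.639928817749023) [[419.6000061035156, 291.6000061035156], [470.6000061035156, 19.899999618530273], [600.0, 44.20000076293945], [548.9000244140625, 315.8999938964844]]
rackpix 321 543 150 402
scene floor z 0.0007347183337341615 0.002092842470089706
rim 1670 ((494.0078125, 248.32469177246094), (131.09048461914062, 449.9508056640625), 10.600639343261719) [[388.20001220703125, 457.3999938964844], [471.0, 15.100000381469727], [599.7999877929688, 39.20000076293945], [517.0, 481.5]]
rackpix 72 261 228 419
```

Run:
```python
from h import *
import pickle
fs=pickle.load(open("f0.pkl","rb"))
f=fs["top"]; W=cloud(f)
z=W[...,2]
np.set_printoptions(linewidth=200,precision=3)
for c in [(232,372),(260,378),(188,385),(240,390),(205,390)]:
    print(c,W[c])
im=(np.clip(np.nan_to_num(z),0,.2)/.2*255).astype(np.uint8)
im=cv2.applyColorMap(im,cv2.COLORMAP_JET)[145:295,90:465]
cv2.imwrite("pics/zt.png",cv2.resize(im,None,fx=2,fy=2,interpolation=0))
```

```text
(232, 372) [ 0.537 -0.228  0.06 ]
(260, 378) [ 0.466 -0.241  0.063]
(188, 385) [ 0.645 -0.256  0.094]
(240, 390) [ 0.516 -0.269  0.075]
(205, 390) [nan nan nan]
```

View pics/zt.png

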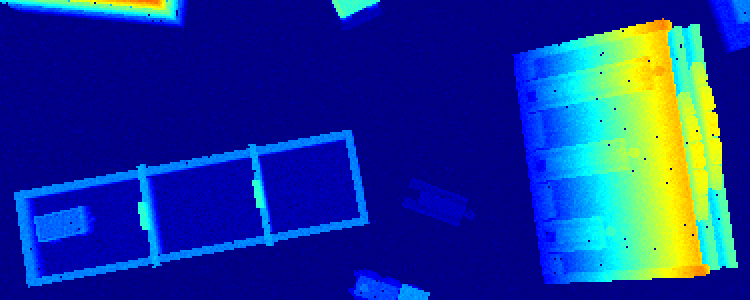

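View pics/toprack.png

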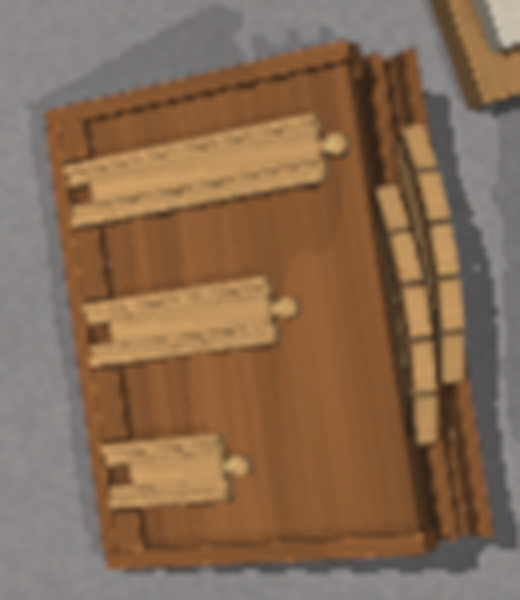

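View pics/toptote.png

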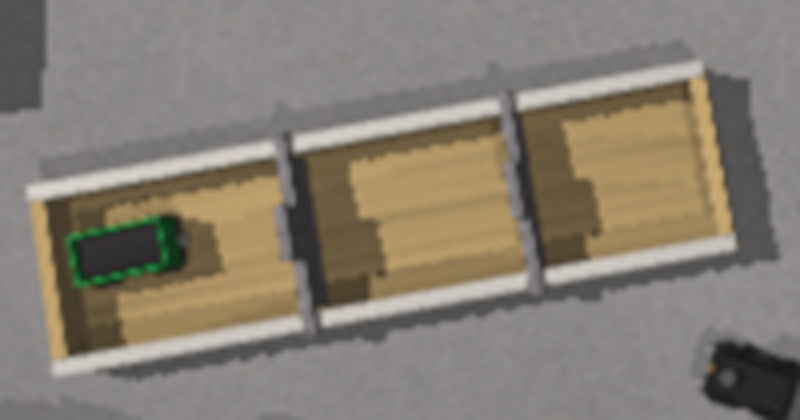

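View pics/scrack.png

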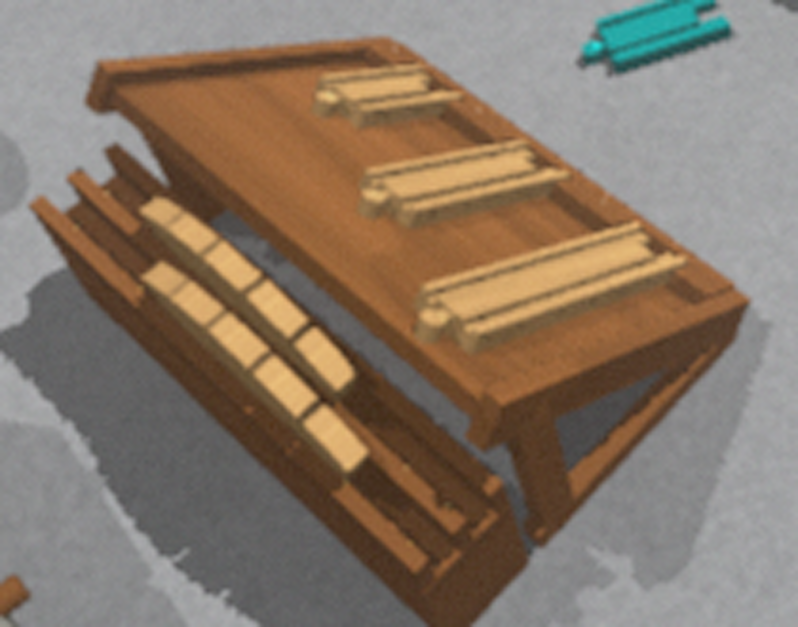

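View pics/sctote.png

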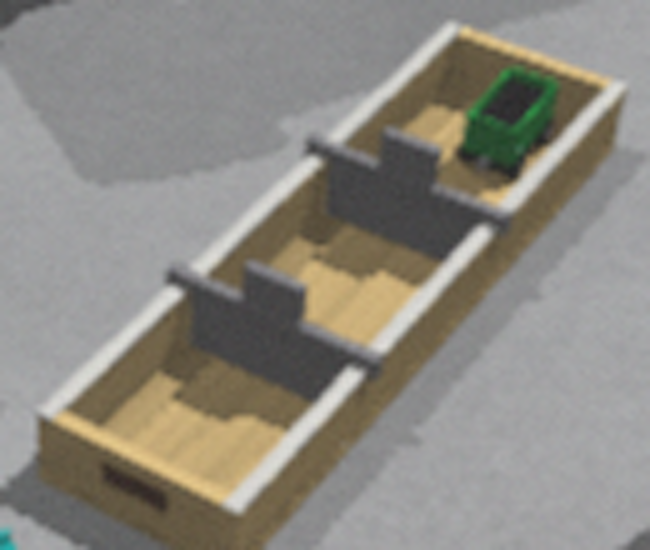

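```bash
cat > b.py <<'E'
from h import *
import pickle
from scipy.optimize import minimize
fs=pickle.load(open("f0.pkl","rb"))
np.set_printoptions(suppress=True,precision=4,linewidth=160)
def rimpts(f):
    W=cloud(f); x,y,z=W[...,0],W[...,1],W[...,2]
    c=np.array([.494,.2485]); a=np.radians(10.6)
    d=W[...,:2]-c; lx=d[...,0]*np.cos(a)+d[...,1]*np.sin(a); ly=-d[...,0]*np.sin(a)+d[...,1]*np.cos(a)
    m=(abs(z-.05)<.005)&(abs(lx)<.075)&(abs(ly)<.235)
    return W[m]
for n in ["top","scene"]:
    P=rimpts(fs[n])
    def loss(p):
        c,s=np.cos(p[2]),np.sin(p[2]); d=P[:,:2]-p[:2]
        lx=d[:,0]*c+d[:,1]*s; ly=-d[:,0]*s+d[:,1]*c
        # distance to rim centreline rectangle (114 x 435)
        dx=abs(lx)-.057; dy=abs(ly)-.2175
        e=np.where((dx<0)&(dy<0),np.maximum(dx,dy),np.hypot(np.maximum(dx,0),np.maximum(dy,0)))
        e=np.minimum(abs(e),.012)   # trunc
        return (e**2).sum()*1e4
    b=min((minimize(loss,[.494+i,.248+j,np.radians(10.6)],method="Nelder-Mead",options=dict(initial_simplex=np.array([.494+i,.248+j,.185])+np.array([[0,0,0],[.004,0,0],[0,.004,0],[0,0,.02]]))) for i in(-.003,.003) for j in (-.003,.003)),key=lambda r:r.fun)
    print(n,len(P),b.x,np.degrees(b.x[2]),b.fun/len(P))
    p=b.x
    # tabs: points z .060-.083
    W=cloud(fs[n]); d=W[...,:2]-p[:2]; c,s=np.cos(p[2]),np.sin(p[2])
    lx=d[...,0]*c+d[...,1]*s; ly=-d[...,0]*s+d[...,1]*c
    m=(W[...,2]>.062)&(W[...,2]<.09)&(abs(lx)<.03)&(abs(ly)<.19)
    for lo,hi in((-.19,.03),(.03,.19)):
        k=m&(ly>lo)&(ly<hi); print("tab",k.sum(),np.median(ly[k]),np.percentile(ly[k],[5,25,75,95]),np.median(lx[k]),np.percentile(W[k][:,2],[50,95]))
    m=(abs(W[...,2]-.05)<.012)&(abs(lx)>.05)&(abs(lx)<.075)&(abs(ly)<.19)&(abs(ly)>-1)
E
python3 b.py
```

```text
top 1856 [0.4943 0.2503 0.1857] 10.63847205159119 0.25861329026985497
tab 64 -0.09400042721032872 [-0.0966 -0.0961 -0.0912 -0.0891] 0.0009791202763602645 [0.0831 0.0865]
tab 76 0.0513989265477507 [0.0499 0.0506 0.0548 0.0573] -0.0006127420105594738 [0.0818 0.0857]
scene 1423 [0.4937 0.2469 0.1861] 10.663278248652533 0.35004645239594073
tab 105 -0.09390159738153059 [-0.0965 -0.095  -0.0922 -0.0885] 0.0006471262544598504 [0.0767 0.0845]
tab 95 0.05261555202522656 [0.0502 0.0516 0.054  0.0585] -0.00016632807516580098 [0.0758 0.0843]
```

```bash
cat > c.py <<'E'
from h import *
import pickle
fs=pickle.load(open("f0.pkl","rb"))
np.set_printoptions(suppress=True,precision=4,linewidth=160)
# HSV beech mask on the rack bed per camera
for n in ["top","scene"]:
    f=fs[n]; W=cloud(f); hsv=cv2.cvtColor(f["pixels"],cv2.COLOR_RGB2HSV)
    box={"top":(345,150,432,290),"scene":(135,225,250,320)}[n]
    reg=np.zeros(W.shape[:2],bool); reg[box[1]:box[3],box[0]:box[2]]=1
    m=reg&(hsv[...,0]>13)&(hsv[...,0]<26)&(hsv[...,2]>140)
    k,lab,st,ce=cv2.connectedComponentsWithStats(m.astype(np.uint8))
    bed=reg&(hsv[...,0]<=12)&(hsv[...,2]>60)&(W[...,2]>.05)&(W[...,2]<.135)
    B=W[bed]; 
    for it in range(6):
        A=np.c_[B[:,:2],np.ones(len(B))]; co=np.linalg.lstsq(A,B[:,2],rcond=None)[0]; r=B[:,2]-A@co; B=B[abs(r)<max(.004,1.5*r.std())]
    nn=np.array([-co[0],-co[1],1]);nn/=np.linalg.norm(nn)
    print(n,"bed",len(B),"normal",nn,"tilt",np.degrees(np.arccos(nn[2])),"yaw of rack x",np.degrees(np.arctan2(-nn[1],-nn[0])),"res",r.std())
    for i in range(1,k):
        if st[i,4]>150:
            P=W[lab==i]; P=P[~np.isnan(P[:,0])]; h=(P-[0,0,co[2]])@nn
            P=P[(h>.004)&(h<.02)]
            c=P.mean(0); q=P-c; 
            up=np.cross(nn,[0,0,1]); up=np.cross(up,nn); up/=np.linalg.norm(up)  # up-slope
            if up[2]<0: up=-up
            la=np.cross(nn,up)
            uv=(np.c_[q@up,q@la]*1000).astype(np.float32)
            r=cv2.minAreaRect(uv)
            print(st[i],c,"h",np.median(h),"rect",r)
E
python3 c.py
```

```text
top bed 54 normal [-0.0822  0.5988  0.7967] tilt 37.183934468303754 yaw of rack x -82.18278186299816 res 0.0028895535760311546
[ 350  173   72   29 1075] [ 0.6497 -0.2714  0.1039] h 0.0016419584122577776 rect ((-25.352554321289062, 0.7242279052734375), (40.17544174194336, 178.4403533935547), 89.50341796875)
[355 214  54  23 784] [ 0.5553 -0.2558  0.0826] h 0.00208398730570787 rect ((-11.157817840576172, 0.8201274871826172), (39.74287796020508, 140.5627899169922), 89.87519836425781)
[360 253  37  19 500] [ 0.4612 -0.2409  0.0618] h 0.0024015349306481405 rect ((-0.23492431640625, 0.5634441375732422), (39.6460075378418, 95.12010192871094), 89.66464233398438)
scene bed 101 normal [-0.0489  0.5411  0.8395] tilt 32.910165747793194 yaw of rack x -84.8386398814806 res 0.002171317212166824
[144 236  43  19 380] [ 0.4634 -0.2542  0.0688] h 0.004792037339511934 rect ((-3.8507766723632812, -2.1849441528320312), (44.220340728759766, 81.78357696533203), 86.46837615966797)
[ 142  255  105   57 2113] [ 0.611  -0.2725  0.0946] h 0.009570823848091773 rect ((-10.653114318847656, -10.874153137207031), (193.13800048828125, 137.8690185546875), 1.7367874383926392)
```

```bash
cat > c.py <<'E'
from h import *
import pickle
fs=pickle.load(open("f0.pkl","rb"))
np.set_printoptions(suppress=True,precision=4,linewidth=160)
f=fs["top"]
for n in ["top","scene"]:
    f=fs[n]; W=cloud(f); hsv=cv2.cvtColor(f["pixels"],cv2.COLOR_RGB2HSV)
    polys={"top":{"L":[(351,187),(418,171),(424,182),(353,203)],"M":[(354,218),(405,210),(412,222),(356,238)],"S":[(360,254),(393,251),(400,262),(362,273)]},
           "scene":{"S":None}}[n]
    if n=="top":
        bm=np.zeros(W.shape[:2],np.uint8)
        for q in [[(366,205),(415,195),(425,205),(370,212)],[(372,240),(430,215),(436,270),(402,270),(398,252),(372,250)]]: cv2.fillPoly(bm,[np.array(q)],1)
    else:
        bm=np.zeros(W.shape[:2],np.uint8)
        g=lambda x,y:(int(65+x/3.8),int(220+y/3.8))
        for q in [[(150,100),(300,85),(320,120),(400,135),(350,190),(400,230),(380,280),(330,250)]]: cv2.fillPoly(bm,[np.array([g(*p) for p in q])],1)
    B=W[bm>0]; B=B[~np.isnan(B[:,0])]
    for it in range(8):
        A=np.c_[B[:,:2],np.ones(len(B))]; co=np.linalg.lstsq(A,B[:,2],rcond=None)[0]; r=B[:,2]-A@co; B=B[abs(r)<max(.004,2.5*r.std())]
    nn=np.array([-co[0],-co[1],1]);nn/=np.linalg.norm(nn)
    print(n,"bed",len(B),"normal",nn,"tilt",np.degrees(np.arccos(nn[2])),"yaw of rack x",np.degrees(np.arctan2(-nn[1],-nn[0])),"res",r.std(),"co",co)
    W0=W; h=(W-[0,0,co[2]])@nn
    m=(hsv[...,0]>11)&(hsv[...,0]<26)&(hsv[...,2]>130)&(h>.006)&(h<.018)
    reg=np.zeros(m.shape,bool); b={"top":(345,150,432,290),"scene":(135,225,250,320)}[n]; reg[b[1]:b[3],b[0]:b[2]]=1; m&=reg
    m=cv2.morphologyEx(m.astype(np.uint8),cv2.MORPH_CLOSE,np.ones((2,2)))
    k,lab,st,ce=cv2.connectedComponentsWithStats(m)
    cv2.imwrite("pics/mask_%s.png"%n,cv2.resize(((lab*60)%256).astype(np.uint8)[b[1]:b[3],b[0]:b[2]],None,fx=4,fy=4,interpolation=0))
    up=np.array([0,0,1])-nn*nn[2]; up/=np.linalg.norm(up); la=np.cross(nn,up)
    print("up",up,"la",la)
    for i in range(1,k):
        if st[i,4]>150:
            P=W[lab==i]; P=P[~np.isnan(P[:,0])]; hh=(P-[0,0,co[2]])@nn
            s=P@up; t=P@la; hm=np.median(hh)
            r=cv2.minAreaRect((np.c_[s,t]*1000).astype(np.float32))
            S,T=np.array(r[0])/1000
            C=S*up+T*la+nn*(np.array([0,0,co[2]])@nn+hm)
            print(st[i],"h",hm,"centre(overall,top surf)",C,"size",r[1],"ang",r[2], "t centre by median",np.median(t)-T)
E
python3 c.py
```

```text
top bed 2686 normal [-0.0731  0.6096  0.7894] tilt 37.87435233650393 yaw of rack x -83.16626000312772 res 0.0022858378649897562 co [ 0.0925 -0.7722 -0.1839]
up [ 0.0939 -0.7838  0.6139] la [ 0.9929  0.119  -0.    ]
[ 348  165   75  112 2836] h 0.010731678506209551 centre(overall,top surf) [ 0.5692 -0.2627  0.0852] size (195.47421264648438, 271.7998352050781) ang 0.5474026203155518 t centre by median 0.004282507565956273
[362 275  37  13 151] h 0.010065359343073567 centre(overall,top surf) [ 0.4106 -0.2402  0.0523] size (36.20775604248047, 107.92408752441406) ang 85.49929809570312 t centre by median -0.005696467073052047
scene bed 1551 normal [-0.0748  0.6109  0.7882] tilt 37.98575861866788 yaw of rack x -83.0161952284802 res 0.0008167162966841974 co [ 0.0949 -0.7751 -0.1865]
up [ 0.0958 -0.7823  0.6155] la [0.9926 0.1216 0.    ]
[ 136  230  115   81 2518] h 0.011233358573314717 centre(overall,top surf) [ 0.5389 -0.2536  0.0755] size (283.1484375, 191.49085998535156) ang 80.81401824951172 t centre by median 0.035997662578387324
[199 301  52  20 263] h 0.00952807613722181 centre(overall,top surf) [ 0.7038 -0.2606  0.0944] size (10.383784294128418, 150.69703674316406) ang 89.923095703125 t centre by median 0.0012430579941857811
```

```bash
cat > d.py <<'E'
from h import *
import pickle
fs=pickle.load(open("f0.pkl","rb"))
np.set_printoptions(suppress=True,precision=4,linewidth=160)
for n,co in (("top",[ 0.0925,-0.7722,-0.1839]),("scene",[0.0949,-0.7751,-0.1865])):
    f=fs[n]; W=cloud(f); hsv=cv2.cvtColor(f["pixels"],cv2.COLOR_RGB2HSV)
    nn=np.array([-co[0],-co[1],1]);nn/=np.linalg.norm(nn)
    # ray-plane intersect on the plane 12 mm above bed (pixel based, no depth noise)
    fl,Rm,t=cam(f); v,u=np.mgrid[:420,:560]
    D=np.stack([(u-f["cx"])/fl,(v-f["cy"])/fl,np.ones(u.shape)],-1)@Rm; O=-Rm.T@t
    d0=nn@np.array([0,0,co[2]])+.012
    X=O+D*((d0-O@nn)/(D@nn))[...,None]
    b={"top":(345,150,432,290),"scene":(135,225,255,325)}[n]
    for vt in ((140,) if n=="top" else (150,165,180)):
        m=(hsv[...,0]>13)&(hsv[...,0]<26)&(hsv[...,2]>vt)
        reg=np.zeros(m.shape,bool); reg[b[1]:b[3],b[0]:b[2]]=1; m&=reg
        k,lab,st,ce=cv2.connectedComponentsWithStats(m.astype(np.uint8),connectivity=4)
        up=np.array([0,0,1])-nn*nn[2]; up/=np.linalg.norm(up); la=np.cross(nn,up)
        for i in range(1,k):
            if st[i,4]>120:
                P=X[lab==i]; s=P@up; tt=P@la
                r=cv2.minAreaRect((np.c_[s,tt]*1000).astype(np.float32)); S,T=np.array(r[0])/1000
                C=S*up+T*la+nn*d0
                print(n,vt,st[i],"centre top surf",C,"size",r[1],r[2],"s",S,"t",T)
E
python3 d.py
```

```text
top 140 [ 350  173   72   29 1075] centre top surf [ 0.6483 -0.2545  0.0878] size (188.9381103515625, 42.32080078125) 0.0661650002002716 s 0.31419723510742187 t 0.6133878784179687
top 140 [355 214  54  23 784] centre top surf [ 0.5541 -0.248   0.0741] size (142.1303253173828, 43.39350509643555) 0.5686778426170349 s 0.2919071350097656 t 0.5206165771484375
top 140 [360 253  37  19 500] centre top surf [ 0.4602 -0.2407  0.0597] size (99.04320526123047, 43.47231674194336) 0.6577701568603516 s 0.26855178833007814 t 0.4283477783203125
scene 150 [147 236  40  13 285] centre top surf [ 0.4623 -0.2477  0.0646] size (45.21138381958008, 108.85476684570312) 89.14969635009766 s 0.2778683776855469 t 0.42872125244140624
scene 150 [160 256  56  20 557] centre top surf [ 0.5516 -0.2514  0.076 ] size (49.32727813720703, 147.40005493164062) 89.79681396484375 s 0.29628546142578127 t 0.5169915771484375
scene 150 [175 278  72  30 972] centre top surf [ 0.642  -0.2586  0.0901] size (55.53755187988281, 194.36529541015625) 89.86890411376953 s 0.3192825012207031 t 0.6058128051757813
scene 150 [143 306  15  17
[... 883 characters left out ...]
0 260  45  13 233] centre top surf [ 0.555  -0.255   0.0791] size (17.988744735717773, 133.30853271484375) 89.89959716796875 s 0.3013417053222656 t 0.5198844604492188
scene 180 [177 278  56  18 121] centre top surf [ 0.6297 -0.2527  0.0843] size (6.1396331787109375, 167.3323516845703) 89.84632873535156 s 0.30987066650390627 t 0.594333984375
scene 180 [176 282  60  24 422] centre top surf [ 0.648  -0.2616  0.093 ] size (177.57693481445312, 19.329345703125) 0.019225921481847763 s 0.3239550476074219 t 0.611427490234375
scene 180 [188 287  57  20 163] centre top surf [ 0.6634 -0.2506  0.086 ] size (8.808602333068848, 170.54823303222656) 89.81678009033203 s 0.3125279541015625 t 0.6280619506835937
```

```bash
cat >> h.py <<'E'
np.set_printoptions(suppress=True,precision=4,linewidth=160)
TC=np.array([.494,.2486]); TA=np.radians(10.65)
def tw(x,y,z): # tote local -> world
    c,s=np.cos(TA),np.sin(TA); return np.array([TC[0]+c*x-s*y,TC[1]+s*x+c*y,z])
def down(yaw): # tool down with tool y at yaw
    y=np.array([np.cos(yaw),np.sin(yaw),0]); z=np.array([0,0,-1.]); return np.c_[np.cross(y,z),y,z]
NN=np.array([-.074,.610,.789]); NN/=np.linalg.norm(NN)
UP=np.array([0,0,1])-NN*NN[2]; UP/=np.linalg.norm(UP); LA=np.cross(NN,UP)
RK=np.c_[np.cross(LA,-NN),LA,-NN]
LONG=np.array([.6475,-.2482,.0829]); SHORT=np.array([.4594,-.2344,.0548]) # body centre, top surface
def delta(g,Rt,st=None,tip=.18):
    st=st or state(); R0=R.from_quat(st["orientation"]).as_matrix()
    tcp=np.asarray(g)-tip*Rt[:,2]
    d=R0.T@(tcp-st["ee_pos"])*100; w=R.from_matrix(R0.T@Rt).as_rotvec()
    print("[[%.2f,%.2f,%.2f],[%.3f,%.3f,%.3f]]"%(*d,*w),"dist %.1f cm ang %.1f deg"%(np.linalg.norm(d),np.degrees(np.linalg.norm(w))))
def where():
    st=state(); R0=R.from_quat(st["orientation"]).as_matrix(); g=st["ee_pos"]+.18*R0[:,2]
    c,s=np.cos(TA),np.sin(TA); d=g[:2]-TC
    print("t",st["time_s"],"grasp",g,"tote-local",[round(float(c*d[0]+s*d[1]),4),round(float(-s*d[0]+c*d[1]),4)],"tool y yaw",round(float(np.degrees(np.arctan2(R0[1,1],R0[0,1]))),2),"z",R0[:,2],"w mm",round(94*float(st["gripper_width"]),1),"F",st["force"])
    print("j",st["joints"])
E
python3 - <<'E'
from h import *
where()
delta(tw(0,.052,.20),down(TA+np.pi/2))
delta(tw(0,.052,.08),down(TA+np.pi/2))
E
```

```text
t 1.15 grasp [0.1561 0.5274 0.2246] tote-local [-0.2806, 0.3364] tool y yaw 73.51 z [-0. -0. -1.] w mm 93.9 F [-0.3024  0.2256  0.2248]
j [ 1.2164  0.2999  1.521   0.      1.3207 -0.0666]
[[-37.94,-12.51,2.46],[-0.000,-0.000,-0.474]] dist 40.0 cm ang 27.1 deg
[[-37.94,-12.51,14.46],[-0.000,-0.000,-0.474]] dist 42.5 cm ang 27.1 deg
```

Call:
{"name": "jog_arm", "arguments": {
  "deltas": [
    [[-37.94,-12.51,2.5],[0,0,-0.474]],
    [[-37.94,-12.51,2.5],[0,0,-0.474]],
    [[-37.94,-12.51,2.5],[0,0,-0.474]],
    [[-37.94,-12.51,2.5],[0,0,-0.474]],
    [[-37.94,-12.51,2.5],[0,0,-0.474]],
    [[-37.94,-12.51,2.5],[0,0,-0.474]],
    [[-37.94,-12.51,2.5],[0,0,-0.474]],
    [[-37.94,-12.51,7.5],[0,0,-0.474]],
    [[-37.94,-12.51,9.5],[0,0,-0.474]],
    [[-37.94,-12.51,9.5],[0,0,-0.474]]
  ],
  "fingers": -1,
  "force": 15
}}

```text
time_s: 2.4
ee_pos: [0.4843, 0.2996, 0.3084]
orientation: [-0.093, 0.996, -0.001, -0.001]
force: [-0.3, -0.2, 0.8]
gripper_width: 0.999
```

Run:
```python
from h import *
where()
f=grab_frame("wrist"); save(f,"w1")
delta(tw(0,.052,.08),down(TA+np.pi/2))
```

```text
t 2.4 grasp [0.4839 0.2994 0.1284] tote-local [-0.0006, 0.0518] tool y yaw 100.66 z [-0.0024 -0.0013 -1.    ] w mm 93.9 F [-0.2972 -0.1988  0.835 ]
j [ 0.4897  0.4378  1.5676  0.      1.1389 -1.2672]
[[0.01,-0.01,4.99],[-0.000,-0.000,0.000]] dist 5.0 cm ang 0.0 deg
```

View pics/w1.png

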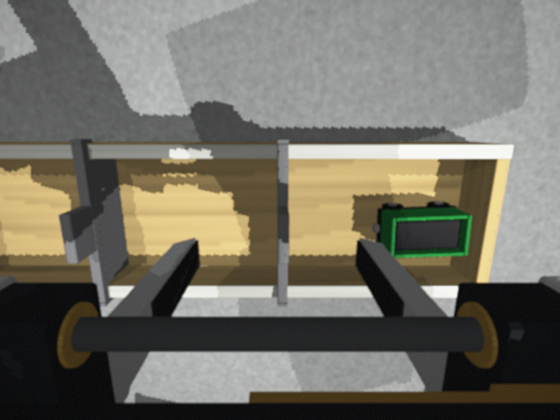

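Call:
{"name": "jog_arm", "arguments": {
  "deltas": [
    [[0,0,5],[0,0,0]],
    [[0,0,5],[0,0,0]],
    [[0,0,5],[0,0,0]],
    [[0,0,5],[0,0,0]],
    [[0,0,5],[0,0,0]],
    [[0,0,5],[0,0,0]],
    [[0,0,5],[0,0,0]],
    [[0,0,5],[0,0,0]],
    [[0,0,5],[0,0,0]],
    [[0,0,5],[0,0,0]]
  ],
  "fingers": -0.3
}}

```text
time_s: 3.7
ee_pos: [0.4845, 0.2998, 0.2599]
orientation: [-0.093, 0.996, -0.0, -0.0]
force: [-0.1, 0.9, -1.3]
gripper_width: 0.651
```

Call:
{"name": "jog_arm", "arguments": {
  "deltas": [
    [[0,0,0],[0,0,0]],
    [[0,0,0],[0,0,0]],
    [[0,0,0],[0,0,0]],
    [[0,0,0],[0,0,0]],
    [[0,0,0],[0,0,0]],
    [[0,0,0],[0,0,0]],
    [[0,0,0],[0,0,0]],
    [[0,0,0],[0,0,0]],
    [[0,0,0],[0,0,0]],
    [[0,0,0],[0,0,0]]
  ],
  "fingers": 1
}}

```text
time_s: 4.95
ee_pos: [0.4845, 0.2998, 0.2598]
orientation: [-0.093, 0.996, -0.0, -0.0]
force: [0.2, 2.7, -0.4]
gripper_width: 0.086
```

Run:
```python
from h import *
where()
f=grab_frame("wrist"); save(f,"w2")
```

```text
t 4.95 grasp [0.4844 0.2998 0.0798] tote-local [0.0, 0.0521] tool y yaw 100.67 z [-0.0004 -0.0002 -1.    ] w mm 8.1 F [ 0.1937  2.6687 -0.4201]
j [ 0.4898  0.5005  1.6018  0.0001  1.0397 -1.2672]
```

View pics/w2.png

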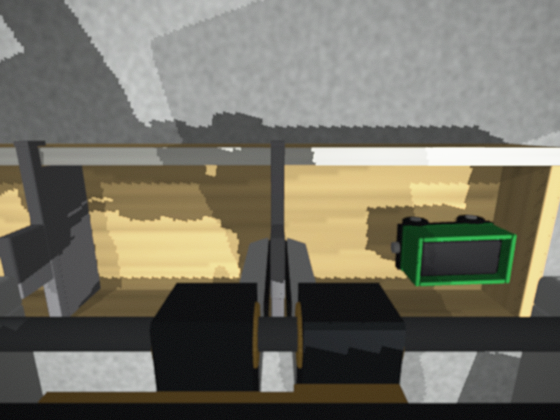

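```bash
cat > e.py <<'E'
from h import *
import sys
f=grab_frame("wrist"); W=cloud(f)
c,s=np.cos(TA),np.sin(TA); d=W[...,:2]-TC
lx=d[...,0]*c+d[...,1]*s; ly=-d[...,0]*s+d[...,1]*c; z=W[...,2]
m=(abs(z-.05)<.004)
e=m&(abs(lx)<.04)&(ly>.2)&(ly<.24); print("+y end wall rim",e.sum(),np.percentile(ly[e],[2,10,50,90,98]) if e.sum() else "")
e=m&(abs(lx)<.04)&(ly<-.2)&(ly>-.24); print("-y end wall rim",e.sum(),np.percentile(ly[e],[2,10,50,90,98]) if e.sum() else "")
for sg in(1,-1):
    e=m&(lx*sg>.045)&(lx*sg<.07)&(abs(ly)<.2); 
    if e.sum()>20: print("side",sg,e.sum(),np.percentile(lx[e],[2,10,50,90,98]),"slope",np.polyfit(ly[e],lx[e],1))
for nm,lo,hi in(("A",-.19,.03),("B",.03,.18)):
    e=(z>.052)&(z<.064)&(abs(lx)>.035)&(abs(lx)<.075)&(ly>lo)&(ly<hi)
    if e.sum(): print("bar",nm,e.sum(),np.percentile(ly[e],[5,25,50,75,95]))
print("floor med z", np.median(z[(abs(z)<.006)&(abs(lx)>.08)]), "in-floor",np.median(z[(abs(lx)<.04)&(abs(z-.008)<.006)]), "rim z",np.median(z[(abs(lx)>.054)&(abs(lx)<.06)&(abs(z-.05)<.01)]))
E
python3 e.py
```

```text
+y end wall rim 2691 [0.2012 0.2028 0.2169 0.2226 0.2243]
-y end wall rim 0 
side 1 66 [0.0453 0.0455 0.0491 0.052  0.0521] slope [0.0141 0.0498]
side -1 9030 [-0.0615 -0.0609 -0.0567 -0.0523 -0.0516] slope [ 0.0003 -0.0566]
bar A 1435 [-0.0933 -0.0908 -0.0878 -0.0864 -0.0858]
bar B 917 [0.0493 0.0509 0.0532 0.0549 0.0566]
floor med z 0.0002462698028379643 in-floor 0.008257238131483359 rim z 0.05031264780395646
```

Call:
{"name": "jog_arm", "arguments": {
  "deltas": [
    [[0,1,0],[0,0,0]],
    [[0,2,0],[0,0,0]],
    [[0,3,0],[0,0,0]],
    [[0,4,0],[0,0,0]],
    [[0,4.7,0],[0,0,0]],
    [[0,5.1,0],[0,0,0]],
    [[0,5.1,0],[0,0,0]],
    [[0,5.1,0],[0,0,0]],
    [[0,5.1,0],[0,0,0]],
    [[0,5.1,0],[0,0,0]]
  ],
  "fingers": 1
}}

```text
time_s: 6.3
ee_pos: [0.4751, 0.3499, 0.2598]
orientation: [-0.093, 0.996, 0.0, -0.0]
force: [-1.1, 3.0, -0.7]
gripper_width: 0.083
```

Run:
```python
from h import *
where()
```

```text
t 6.3 grasp [0.475  0.3499 0.0798] tote-local [0.0, 0.103] tool y yaw 100.66 z [-0.0004 -0.     -1.    ] w mm 7.8 F [-1.0566  2.9772 -0.7246]
j [ 0.5727  0.5398  1.54    0.0002  1.0621 -1.1843]
```

Call:
{"name": "jog_arm", "arguments": {
  "deltas": [
    [[0,0,0],[0,0,0]],
    [[0,0,0],[0,0,0]],
    [[0,0,0],[0,0,0]],
    [[0,0,-4],[0,0,0]],
    [[0,-6,-4.5],[0,0,0]],
    [[0,-12,-4.5],[0,0,0]],
    [[0,-18,-4.5],[0,0,0]],
    [[0,-19.5,-4.5],[0,0,0]],
    [[0,-19.5,-4],[0,0,0]],
    [[0,-19.5,0],[0,0,0]]
  ],
  "fingers": -0.3
}}

```text
time_s: 7.55
ee_pos: [0.5114, 0.1596, 0.261]
orientation: [-0.093, 0.996, 0.0, 0.002]
force: [0.9, 0.3, -0.3]
gripper_width: 0.651
```

Call:
{"name": "jog_arm", "arguments": {
  "deltas": [
    [[0,0,0],[0,0,0]],
    [[0,0,0],[0,0,0]],
    [[0,0,0],[0,0,0]],
    [[0,0,0],[0,0,0]],
    [[0,0,0],[0,0,0]],
    [[0,0,0],[0,0,0]],
    [[0,0,0],[0,0,0]],
    [[0,0,0],[0,0,0]],
    [[0,0,0],[0,0,0]],
    [[0,0,0],[0,0,0]]
  ],
  "fingers": 1
}}

```text
time_s: 8.8
ee_pos: [0.5115, 0.1596, 0.2612]
orientation: [-0.093, 0.996, 0.0, 0.002]
force: [-1.3, -1.2, 5.4]
gripper_width: 0.085
```

```bash
python3 - <<'E'
from h import *
where()
E
python3 e.py
```

```text
t 8.8 grasp [0.5123 0.1598 0.0812] tote-local [0.0016, -0.0906] tool y yaw 100.72 z [ 0.0044  0.0012 -1.    ] w mm 8.0 F [-1.3213 -1.1817  5.3625]
j [ 0.234   0.4327  1.7019  0.0002  1.0024 -1.5239]
+y end wall rim 0 
-y end wall rim 2244 [-0.2193 -0.218  -0.2133 -0.2098 -0.2093]
side 1 585 [0.0517 0.0521 0.0525 0.0531 0.0534] slope [0.0009 0.0526]
side -1 8171 [-0.0614 -0.0609 -0.0567 -0.0522 -0.0515] slope [ 0.0002 -0.0565]
bar A 966 [-0.0935 -0.0918 -0.0901 -0.0878 -0.0862]
bar B 7 [0.0318 0.0336 0.0427 0.049  0.0512]
floor med z 0.0002389176177608029 in-floor 0.008246305208451727 rim z 0.05029659403146615
```

Call:
{"name": "jog_arm", "arguments": {
  "deltas": [
    [[0,1,0],[0,0,0]],
    [[0,2.2,0],[0,0,0]],
    [[0,3.5,0],[0,0,0]],
    [[0,4.8,0],[0,0,0]],
    [[0,6.1,0],[0,0,0]],
    [[0,7.2,0],[0,0,0]],
    [[0,7.9,0],[0,0,0]],
    [[0,8.1,0],[0,0,0]],
    [[0,8.1,0],[0,0,0]],
    [[0,8.1,0],[0,0,0]]
  ],
  "fingers": 1
}}

```text
time_s: 10.1
ee_pos: [0.4964, 0.2392, 0.2612]
orientation: [-0.093, 0.996, 0.001, 0.002]
force: [0.2, 2.8, 1.1]
gripper_width: 0.087
```

```bash
sed -i 's/^TC=.*; TA/TC=np.array([.494,.2486])+.0017*np.array([-.1848,.9828]); TA/' h.py
python3 - <<'E'
from h import *
where()
# next: to rack hover over long: 
g=LONG-.010*NN+.001*NN   # 
# grasp point so that tips are 3 mm above bed: top surf is 12 above bed; tips at 3 => grasp at 22 above bed = top+10mm
G=LONG+.010*NN
delta(G+.10*NN,RK); delta(G,RK)
E
```

```text
t 10.1 grasp [0.4972 0.2395 0.0812] tote-local [0.0015, -0.0112] tool y yaw 100.7 z [ 0.0044  0.0018 -1.    ] w mm 8.1 F [0.1739 2.8122 1.0757]
j [ 0.3825  0.4619  1.6577  0.0001  1.0172 -1.3751]
[[-6.99,-32.91,-5.05],[0.544,-0.502,1.569]] dist 34.0 cm ang 99.4 deg
[[-6.55,-39.05,2.83],[0.544,-0.502,1.569]] dist 39.7 cm ang 99.4 deg
```

Call:
{"name": "jog_arm", "arguments": {
  "deltas": [
    [[0,0,0],[0,0,0]],
    [[0,0,0],[0,0,0]],
    [[0,0,-3],[0,0,0]],
    [[0,0,-8],[0,0,0]],
    [[0,-2,-13],[0,0,0.17]],
    [[-1,-7,-14],[0,0,0.35]],
    [[-2,-12,-14],[0,0,0.53]],
    [[-3,-17,-14],[0,0,0.71]],
    [[-4,-21,-14],[0,0,0.89]],
    [[-5,-25,-14],[0,0,1.07]]
  ],
  "fingers": -0.19
}}

```text
time_s: 11.35
ee_pos: [0.5917, 0.001, 0.401]
orientation: [0.43, 0.903, 0.002, 0.001]
force: [0.1, 0.0, 0.6]
gripper_width: 0.596
```

Run:
```python
from h import *
where()
G=LONG+.010*NN
delta(G+.08*NN,RK); delta(G,RK)
import pickle
f=grab_frame("top"); pickle.dump(f,open("f1.pkl","wb")); save(f,"t1",(90,195,200,105),4)
```

```text
t 11.35 grasp [0.5924 0.0013 0.221 ] tote-local [0.051, -0.2629] tool y yaw 39.03 z [ 0.004   0.0018 -1.    ] w mm 56.1 F [0.1103 0.0153 0.5979]
j [-0.0605  0.3954  1.4016  0.0021  1.3407 -0.7422]
[[-8.80,-2.58,10.51],[0.190,-0.644,0.538]] dist 13.9 cm ang 49.3 deg
[[-12.96,-5.22,16.81],[0.190,-0.644,0.538]] dist 21.9 cm ang 49.3 deg
```

View pics/t1.png

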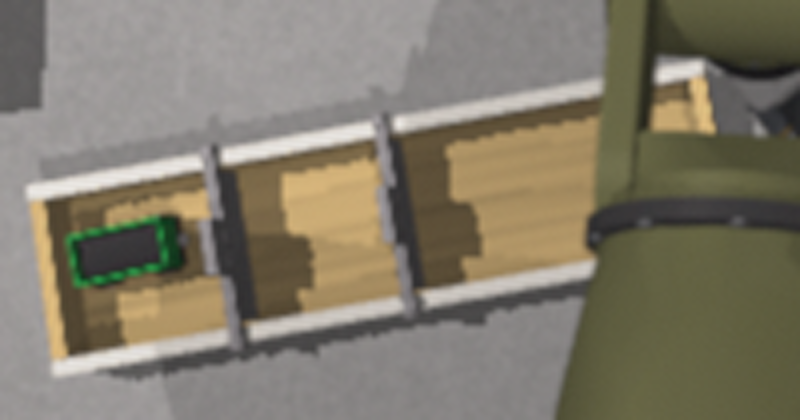

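Call:
{"name": "jog_arm", "arguments": {
  "deltas": [
    [[-1.5,-0.5,2],[0.03,-0.11,0.09]],
    [[-3,-1,4],[0.07,-0.23,0.19]],
    [[-5,-1.5,6],[0.1,-0.35,0.29]],
    [[-7,-2,8],[0.14,-0.47,0.39]],
    [[-8,-2.4,9.5],[0.17,-0.58,0.48]],
    [[-8.8,-2.58,10.5],[0.19,-0.644,0.538]],
    [[-8.8,-2.58,10.5],[0.19,-0.644,0.538]],
    [[-8.8,-2.58,10.5],[0.19,-0.644,0.538]],
    [[-8.8,-2.58,10.5],[0.19,-0.644,0.538]],
    [[-8.8,-2.58,10.5],[0.19,-0.644,0.538]]
  ],
  "fingers": -0.19
}}

```text
time_s: 12.65
ee_pos: [0.6277, -0.0874, 0.2963]
orientation: [0.631, 0.704, -0.217, 0.242]
force: [0.0, 0.1, -0.5]
gripper_width: 0.594
```

```bash
cat > g.py <<'E'
from h import *
import sys
f=grab_frame("wrist"); save(f,sys.argv[1]); W=cloud(f); where()
T={"L":LONG,"S":SHORT}[sys.argv[2]]
h=(W-T)@NN; s=(W-T)@UP; t=(W-T)@LA
b=np.median(h[(abs(t)>.026)&(abs(t)<.04)&(s>0.0)&(s<.06)]); print("bed h (expect -.012)",b)
m=(h>b+.006)&(h<b+.018)&(abs(t)<.035)&(s>-.02)&(s<.14)
print("n",m.sum(),"t pct",np.percentile(t[m],[1,5,50,95,99]),"s max",np.percentile(s[m],[99,99.9]))
for lo in(-.02,0,.02,.04,.06):
    k=m&(s>lo)&(s<lo+.02)
    if k.sum()>30: print("s",lo,np.percentile(t[k],[2,98]),"mid",np.percentile(t[k],[2,98]).mean(), "h",np.median(h[k]))
L={"L":.085,"S":.04}[sys.argv[2]]
k=m&(abs(t)>.008)&(abs(t)<.018); print("body end s (expect %.3f)"%L,np.percentile(s[k],[98,99.5]))
E
python3 g.py w3 L; python3 -c "
from h import *
delta(LONG+.010*NN,RK)"
```

```text
t 12.7 grasp [ 0.6398 -0.1975  0.1543] tote-local [0.0609, -0.4671] tool y yaw 6.28 z [ 0.0673 -0.6113 -0.7885] w mm 56.2 F [0.2463 0.7314 0.8072]
j [-0.1288  0.5822  1.4167 -0.7381  1.0933  0.097 ]
bed h (expect -.012) 0.0767336041766793
n 460 t pct [-0.0348 -0.0337  0.0264  0.0335  0.0346] s max [0.0103 0.011 ]
s -0.02 [-0.0346  0.0345] mid -8.014228613215102e-05 h 0.08922817538500862
s 0 [-0.0296  0.0267] mid -0.0014611818327267163 h 0.08880717382608586
[[0.33,0.08,7.78],[-0.007,0.001,-0.009]] dist 7.8 cm ang 0.6 degTraceback (most recent call last):
  File "g.py", line 13, in <module>
    k=m&(abs(t)>.008)&(abs(t)<.018); print("body end s (expect %.3f)"%L,np.percentile(s[k],[98,99.5]))
                                                                        ~~~~~~~~~~~~~^^^^^^^^^^^^^^^^
    return _quantile_unchecked(
        a, q, axis, out, overwrite_input, method, keepdims, weights)
    return _ureduce(a,
                    func=_quantile_ureduce_func,
    ...<5 lines>...
                    overwrite_input=overwrite_input,
                    method=method)
    r = func(a, **kwargs)
    result = _quantile(arr,
                       quantiles=q,
    ...<2 lines>...
                       out=out,
                       weights=wgt)
    slices_having_nans = np.isnan(arr[-1, ...])
                                  ~~~^^^^^^^^^
IndexError: index -1 is out of bounds for axis 0 with size 0
```

View pics/w3.png

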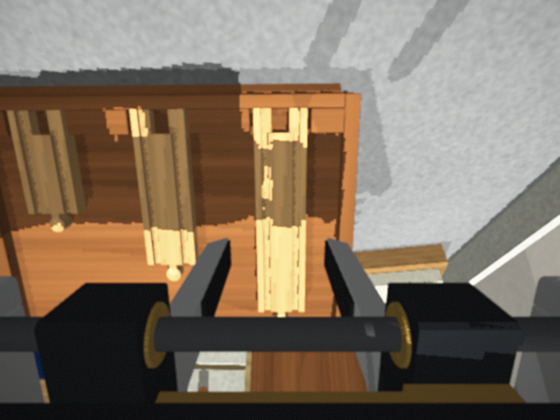

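```bash
cat > g.py <<'E'
from h import *
import sys
f=grab_frame("wrist"); save(f,sys.argv[1]); W=cloud(f); where()
T={"L":LONG,"S":SHORT}[sys.argv[2]]; L={"L":.085,"S":.04}[sys.argv[2]]
h=(W-T)@NN; s=(W-T)@UP; t=(W-T)@LA
k=(abs(t)>.028)&(abs(t)<.04)&(s>-L+.025)&(s<-L+.09)&(abs(h)<.05)
b=np.median(h[k]); print("bed h (expect -.012)",b,k.sum())
m=(h>b+.008)&(h<b+.018)&(abs(t)<.03)&(s>-L-.01)&(s<L+.02)
print("n",m.sum())
for lo in np.arange(-L,L,.02):
    k=m&(s>lo)&(s<lo+.02)
    if k.sum()>30: print("s %.3f"%lo,np.percentile(t[k],[2,98]),"mid",np.percentile(t[k],[2,98]).mean(), "h",np.median(h[k]))
k=m&(abs(t)>.014)&(abs(t)<.019); print("foot s (expect %.3f)"%-L,np.percentile(s[k],[.5,2]),"top end",np.percentile(s[k],[98,99.5]))
E
python3 g.py w4 L
```

```text
t 12.75 grasp [ 0.6398 -0.1975  0.1541] tote-local [0.0609, -0.4671] tool y yaw 6.27 z [ 0.0671 -0.6114 -0.7885] w mm 56.2 F [ 0.0005 -0.5581 -0.0138]
j [-0.1288  0.5824  1.4168 -0.7382  1.0933  0.0971]
bed h (expect -.012) -0.011627158425097303 2277
n 10676
s -0.085 [-0.0292  0.0291] mid -9.848870175347378e-05 h -0.00023060716692805785
s -0.065 [-0.0187  0.0198] mid 0.0005489042079892901 h 4.3220452061427716e-05
s -0.045 [-0.0186  0.0199] mid 0.0006404310206722091 h 5.053413526024757e-05
s -0.025 [-0.0187  0.0198] mid 0.0005115355575127864 h 6.868258468851607e-05
s -0.005 [-0.0187  0.0197] mid 0.0005036952981449586 h 0.00016135469273339907
s 0.015 [-0.019   0.0202] mid 0.000614003864245977 h 8.262895261291293e-05
s 0.035 [-0.0187  0.0197] mid 0.0005153727118697264 h 0.0001830648780965293
s 0.055 [-0.0186  0.0199] mid 0.000631821972375067 h 0.00025063723695534587
s 0.075 [-0.0188  0.0202] mid 0.0006808581526675708 h 0.0001222877393987336
foot s (expect -0.085) [-0.093  -0.0908] top end [0.0814 0.0848]
```

Call:
{"name": "jog_arm", "arguments": {
  "deltas": [
    [[0.33,0.13,2],[-0.007,0,-0.009]],
    [[0.33,0.13,4],[-0.007,0,-0.009]],
    [[0.33,0.13,5.5],[-0.007,0,-0.009]],
    [[0.33,0.13,6.8],[-0.007,0,-0.009]],
    [[0.33,0.13,7.6],[-0.007,0,-0.009]],
    [[0.33,0.13,7.8],[-0.007,0,-0.009]],
    [[0.33,0.13,7.8],[-0.007,0,-0.009]],
    [[0.33,0.13,7.8],[-0.007,0,-0.009]],
    [[0.33,0.13,7.8],[-0.007,0,-0.009]],
    [[0.33,0.13,7.8],[-0.007,0,-0.009]]
  ]
}}

```text
time_s: 14.0
ee_pos: [0.634, -0.1323, 0.2327]
orientation: [0.627, 0.708, -0.216, 0.244]
force: [-0.5, 0.5, -0.5]
gripper_width: 0.596
```

```bash
python3 -c "
from h import *
where();delta(LONG+.010*NN,RK)"
```

```text
t 14.0 grasp [ 0.6474 -0.2422  0.0908] tote-local [0.06, -0.5124] tool y yaw 6.94 z [ 0.0744 -0.6106 -0.7884] w mm 56.0 F [-0.5307  0.5102 -0.508 ]
j [-0.1978  0.684   1.4154 -0.7858  0.9713  0.1175]
[[-0.00,-0.05,-0.01],[0.000,0.001,0.000]] dist 0.1 cm ang 0.1 deg
```

Call:
{"name": "jog_arm", "arguments": {
  "deltas": [
    [[0,0,0],[0,0,0]],
    [[0,0,0],[0,0,0]],
    [[0,0,0],[0,0,0]],
    [[0,0,0],[0,0,0]],
    [[0,0,0],[0,0,0]],
    [[0,0,-0.3],[0,0,0]],
    [[0,0,-1],[0,0,0]],
    [[0,0,-2.5],[0,0,0]],
    [[0,0,-4.5],[0,0,0]],
    [[0,0,-6.5],[0,0,0]]
  ],
  "fingers": 1,
  "force": 20
}}

```text
time_s: 15.25
ee_pos: [0.6291, -0.0915, 0.2855]
orientation: [0.627, 0.708, -0.215, 0.244]
force: [-0.4, -0.0, 0.8]
gripper_width: 0.421
```

```bash
python3 g.py w5 L; python3 -c "
from h import *
delta(tw(0,-.1055,.12),down(TA));delta(tw(0,-.1055,.20),down(TA))"
```

```text
t 15.3 grasp [ 0.6434 -0.2002  0.146 ] tote-local [0.0639, -0.4704] tool y yaw 7.02 z [ 0.0782 -0.6108 -0.7879] w mm 39.8 F [-0.2691  1.4756  1.9146]
j [-0.1332  0.5944  1.4189 -0.7458  1.0694  0.0977]
bed h (expect -.012) -0.011641517805191728 2199
n 1101
s -0.085 [-0.0297  0.0299] mid 8.96891297816893e-05 h 0.00011280851844300446
foot s (expect -0.085) [-0.0933 -0.0933] top end [-0.0879 -0.0879]
[[18.87,-8.63,-16.34],[-0.017,0.663,-0.062]] dist 26.4 cm ang 38.2 deg
[[13.94,-8.60,-22.64],[-0.017,0.663,-0.062]] dist 27.9 cm ang 38.2 deg
```

View pics/w5.png

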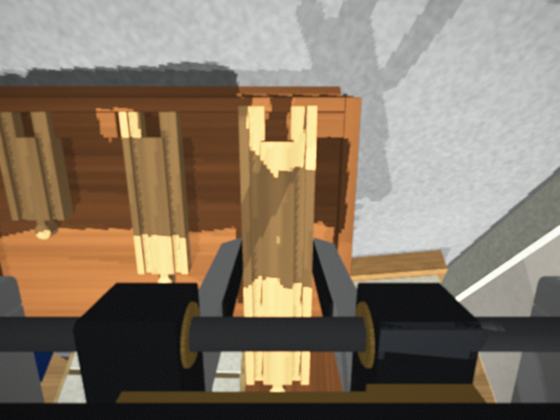

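Call:
{"name": "jog_arm", "arguments": {
  "deltas": [
    [[1,-0.8,-4],[0,0.05,0]],
    [[3,-2.1,-8],[-0.002,0.16,-0.01]],
    [[5.2,-3.4,-12],[-0.006,0.27,-0.02]],
    [[7.5,-4.7,-15.5],[-0.009,0.38,-0.03]],
    [[9.7,-6,-18.5],[-0.012,0.48,-0.04]],
    [[11.9,-7.3,-21],[-0.015,0.58,-0.055]],
    [[13.5,-8.3,-22.4],[-0.017,0.65,-0.062]],
    [[13.94,-8.6,-22.64],[-0.017,0.663,-0.062]],
    [[13.94,-8.6,-22.64],[-0.017,0.663,-0.062]],
    [[13.94,-8.6,-22.64],[-0.017,0.663,-0.062]]
  ]
}}

```text
time_s: 16.55
ee_pos: [0.5135, 0.146, 0.3799]
orientation: [0.639, 0.769, -0.001, 0.0]
force: [0.4, 0.5, -0.2]
gripper_width: 0.423
```

Run:
```python
from h import *
f=grab_frame("wrist"); save(f,"w6")
f=grab_frame("scene"); save(f,"s6",(190,60,220,190),3.5)
where()
delta(tw(0,-.1055,.10),down(TA));delta(tw(0,-.1055,.032),down(TA))
```

```text
t 16.65 grasp [0.5134 0.1458 0.1999] tote-local [0.0001, -0.1063] tool y yaw 10.58 z [-0.0004 -0.001  -1.    ] w mm 39.4 F [0.3047 0.232  0.4974]
j [ 0.2085  0.2857  1.5985 -0.0009  1.258   0.0241]
[[0.07,-0.01,9.99],[-0.001,0.001,-0.001]] dist 10.0 cm ang 0.1 deg
[[0.08,-0.01,16.79],[-0.001,0.001,-0.001]] dist 16.8 cm ang 0.1 deg
```

View pics/w6.png

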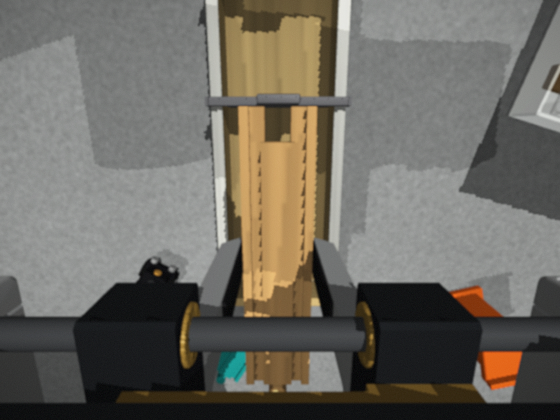

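View pics/s6.png

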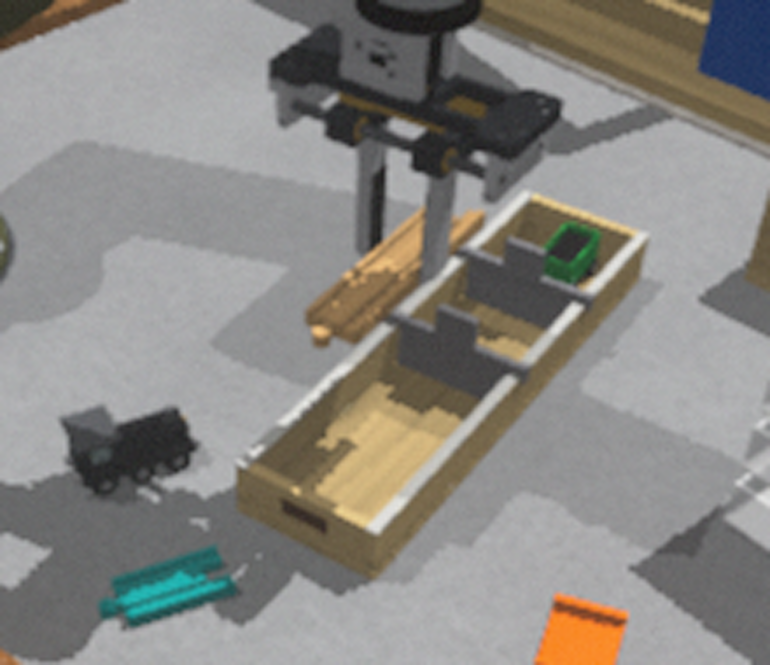

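```bash
cat > p.py <<'E'
from h import *
f=grab_frame("wrist"); W=cloud(f); st=state(); R0=R.from_quat(st["orientation"]).as_matrix()
g=st["ee_pos"]+.18*R0[:,2]
c,s=np.cos(TA),np.sin(TA); d=W[...,:2]-TC
lx=d[...,0]*c+d[...,1]*s; ly=-d[...,0]*s+d[...,1]*c; z=W[...,2]
dg=g[:2]-TC; gx,gy=c*dg[0]+s*dg[1],-s*dg[0]+c*dg[1]
m=(abs(lx-gx)<.021)&(z>g[2]-.016)&(z<g[2]-.004)&(ly>gy+.01)&(ly<gy+.12)
print("piece: n",m.sum(),"z rel grasp",np.median(z[m])-g[2],"foot rel grasp",np.percentile(ly[m],[98,99.5,100])-gy)
A=np.c_[lx[m]-gx,ly[m]-gy,np.ones(m.sum())]; print("plane slope x,y:",np.linalg.lstsq(A,z[m],rcond=None)[0])
for lo in (.02,.04,.06):
    k=m&(ly-gy>lo)&(ly-gy<lo+.015); 
    if k.sum()>20: print("edges",np.percentile(lx[k],[2,98])-gx)
bar=(z>.052)&(z<.064)&(abs(lx)>.05)&(abs(lx)<.066)
for nm,lo,hi in(("A",-.05,.04),("B",.06,.15)):
    e=bar&(ly>lo)&(ly<hi)
    if e.sum(): print("bar",nm,e.sum(),np.percentile(ly[e],[5,50,95]))
e=(abs(z-.05)<.004)&(abs(lx)<.04)&(ly<-.2)&(ly>-.24); print("-y wall",e.sum(),np.percentile(ly[e],[3,50,97]) if e.sum() else "")
for sg in(1,-1):
    e=(abs(z-.05)<.004)&(lx*sg>.045)&(lx*sg<.07)&(abs(ly)<.2)
    if e.sum()>20: print("side",sg,np.percentile(lx[e],[3,50,97]))
E
python3 p.py
```

```text
piece: n 9267 z rel grasp -0.010425267513343661 foot rel grasp [0.0824 0.0837 0.0841]
plane slope x,y: [-0.0006 -0.0168  0.1895]
edges [-0.019   0.0193]
edges [-0.019   0.0194]
edges [-0.0191  0.0196]
bar A 356 [-0.014  -0.0103 -0.0063]
bar B 5 [0.0639 0.0685 0.0709]
-y wall 62 [-0.2204 -0.2148 -0.211 ]
side 1 [0.053  0.0578 0.0628]
side -1 [-0.0606 -0.0556 -0.0509]
```

Call:
{"name": "jog_arm", "arguments": {
  "deltas": [
    [[0.07,0.05,3],[0,0.018,0]],
    [[0.07,0.05,6.5],[0,0.018,0]],
    [[0.07,0.05,9.5],[0,0.018,0]],
    [[0.07,0.05,12],[0,0.018,0]],
    [[0.07,0.05,14],[0,0.018,0]],
    [[0.07,0.05,15.5],[0,0.018,0]],
    [[0.07,0.05,16.3],[0,0.018,0]],
    [[0.07,0.05,16.6],[0,0.018,0]],
    [[0.07,0.05,16.6],[0,0.018,0]],
    [[0.07,0.05,16.6],[0,0.018,0]]
  ]
}}

```text
time_s: 17.95
ee_pos: [0.5139, 0.1468, 0.2144]
orientation: [0.639, 0.769, 0.006, -0.007]
force: [0.1, -0.7, -0.2]
gripper_width: 0.425
```

```bash
python3 - <<'E'
from h import *
f=grab_frame("wrist"); save(f,"w7")
where()
E
python3 p.py
```

```text
t 18.0 grasp [0.5133 0.1498 0.0344] tote-local [0.0007, -0.1023] tool y yaw 10.59 z [-0.0029  0.0171 -0.9998] w mm 39.7 F [-0.5201 -0.0403 -1.0925]
j [0.2074 0.5038 1.7277 0.0219 0.9096 0.0091]
piece: n 9540 z rel grasp -0.009656958402225767 foot rel grasp [0.089  0.0891 0.0893]
plane slope x,y: [0.0005 0.0022 0.024 ]
edges [-0.0189  0.0193]
edges [-0.0189  0.0194]
edges [-0.0191  0.0197]
bar A 1786 [-0.0143 -0.0107 -0.0067]
-y wall 0 
side 1 [0.0527 0.0572 0.0626]
side -1 [-0.0608 -0.0553 -0.0509]
```

View pics/w7.png

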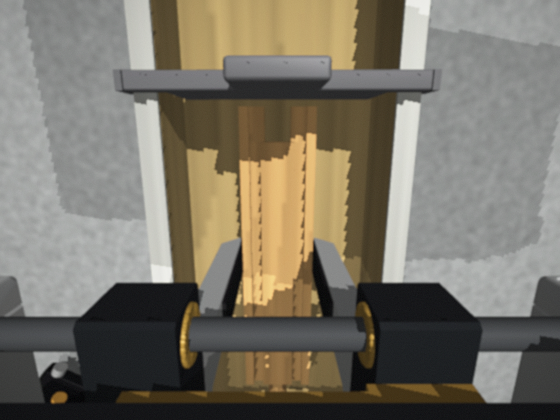

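Call:
{"name": "jog_arm", "arguments": {
  "deltas": [
    [[-0.25,0,0],[0,0,0]],
    [[-0.25,0,0.1],[0,0,0]],
    [[-0.25,0,0.2],[0,0,0]],
    [[-0.25,0,0.28],[0,0,0]],
    [[-0.25,0,0.32],[0,0,0]],
    [[-0.25,0,0.36],[0,0,0]],
    [[-0.25,0,0.38],[0,0,0]],
    [[-0.25,0,0.4],[0,0,0]],
    [[-0.25,0,0.4],[0,0,0]],
    [[-0.25,0,0.4],[0,0,0]]
  ]
}}

```text
time_s: 19.3
ee_pos: [0.5143, 0.1444, 0.2103]
orientation: [0.639, 0.769, 0.006, -0.007]
force: [-0.2, 0.3, 0.9]
gripper_width: 0.421
```

```bash
python3 -c "
from h import *
where()"
python3 p.py
```

```text
t 19.3 grasp [0.5138 0.1475 0.0303] tote-local [0.0007, -0.1047] tool y yaw 10.59 z [-0.0029  0.0171 -0.9999] w mm 39.6 F [-0.1583  0.2567  0.9311]
j [0.2028 0.5102 1.7297 0.0221 0.9013 0.0043]
piece: n 9505 z rel grasp -0.010254955538762295 foot rel grasp [0.0914 0.0915 0.0917]
plane slope x,y: [-0.0002 -0.0092  0.0198]
edges [-0.0189  0.0193]
edges [-0.0189  0.0193]
edges [-0.019   0.0196]
bar A 1929 [-0.0143 -0.0107 -0.0067]
-y wall 0 
side 1 [0.0527 0.0571 0.0626]
side -1 [-0.0608 -0.0554 -0.0509]
```

```bash
sed -i 's/(ly<gy+.12)/(ly<gy+.078)/' p.py; python3 p.py | head -2
```

```text
piece: n 8579 z rel grasp -0.010221932325527157 foot rel grasp [0.0764 0.0778 0.078 ]
plane slope x,y: [-0.0012 -0.0103  0.0198]
```

```bash
cat >> p.py <<'E'
k=(abs(lx)<.045)&(abs(lx)>.03)&(abs(z-.008)<.006)&(ly>gy)&(ly<gy+.075)
A=np.c_[lx[k],ly[k]-gy,np.ones(k.sum())]; print("floor n",k.sum(),np.linalg.lstsq(A,z[k],rcond=None)[0])
E
python3 p.py|tail -1
```

```text
floor n 6348 [-0.0002  0.0002  0.0083]
```

```bash
cat >> p.py <<'E'
for a,b in((0,.006),(.014,.018)):
    k=(abs(lx-gx)<b)&(abs(lx-gx)>=a)&(abs(z-g[2]+.010)<.006)&(ly>gy+.012)&(ly<gy+.06)
    A=np.c_[lx[k],ly[k]-gy,np.ones(k.sum())]; print("band",a,k.sum(),np.linalg.lstsq(A,z[k],rcond=None)[0], [round(float(np.median(z[k&(abs(ly-gy-q)<.004)])),4) for q in (.02,.035,.05)])
E
python3 p.py|tail -2
```

```text
band 0 1895 [-0.0002  0.0024  0.0204] [0.0205, 0.0205, 0.0206]
band 0.014 1351 [-0.0099  0.0012  0.0195] [0.0201, 0.0201, 0.0202]
```

Call:
{"name": "jog_arm", "arguments": {
  "deltas": [
    [[0,0,0],[0,0,0]],
    [[0,0,0],[0,0,0]],
    [[0,0,0],[0,0,0]],
    [[0,0,0],[0,0,0]],
    [[0,0,-1],[0,0,0]],
    [[0,0,-3],[0,0,0]],
    [[0,0,-7],[0,0,0]],
    [[0,0,-12],[0,0,0]],
    [[0,0,-16],[0,0,0]],
    [[0,0,-17],[0,0,0]]
  ],
  "fingers": -0.19
}}

```text
time_s: 20.75
ee_pos: [0.5147, 0.1415, 0.3834]
orientation: [0.639, 0.769, 0.007, -0.005]
force: [-0.7, 1.0, -0.4]
gripper_width: 0.593
```

Run:
```python
from h import *
f=grab_frame("wrist"); save(f,"w8")
f=grab_frame("scene"); save(f,"s8",(190,60,220,190),3.5)
where()
delta(SHORT+.09*NN,RK)
```

```text
t 20.85 grasp [0.5144 0.1446 0.2011] tote-local [0.0008, -0.1077] tool y yaw 10.59 z [-0.0014  0.0174 -0.9998] w mm 55.8 F [-0.8442 -0.291  -0.3046]
j [0.1973 0.2838 1.5982 0.0182 1.2577 0.0069]
[[-19.57,-11.30,10.97],[0.022,-0.679,0.061]] dist 25.1 cm ang 39.1 deg
```

View pics/w8.png

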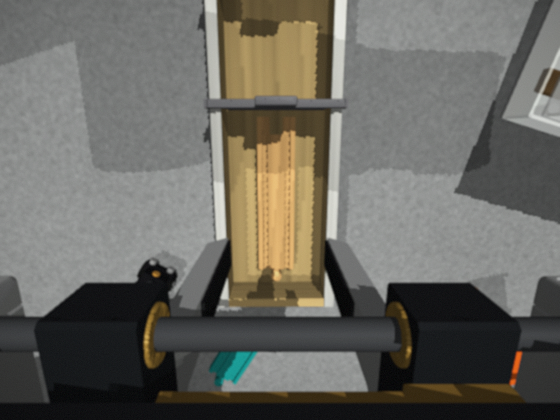

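View pics/s8.png

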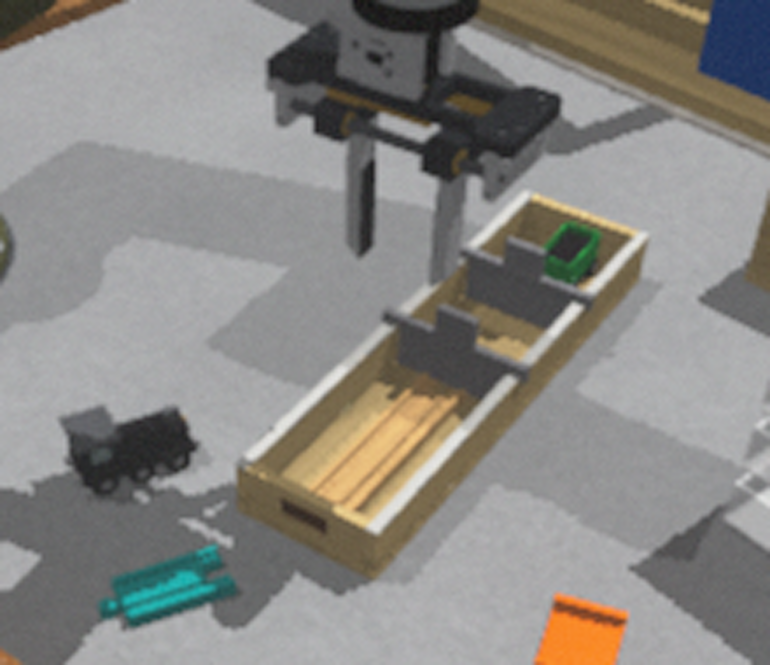

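Call:
{"name": "jog_arm", "arguments": {
  "deltas": [
    [[-2.5,-1.5,0],[0.002,-0.07,0.01]],
    [[-5,-3,0],[0.005,-0.18,0.02]],
    [[-8,-5,1.5],[0.01,-0.29,0.03]],
    [[-11,-7,3.5],[0.013,-0.4,0.04]],
    [[-14,-8.5,6],[0.016,-0.5,0.05]],
    [[-17,-10,8.5],[0.02,-0.6,0.055]],
    [[-19,-11,10.5],[0.022,-0.67,0.061]],
    [[-19.57,-11.3,10.97],[0.022,-0.679,0.061]],
    [[-19.57,-11.3,10.97],[0.022,-0.679,0.061]],
    [[-19.57,-11.3,10.97],[0.022,-0.679,0.061]]
  ],
  "fingers": -0.19
}}

```text
time_s: 22.1
ee_pos: [0.4397, -0.0692, 0.2684]
orientation: [0.627, 0.708, -0.215, 0.243]
force: [-1.0, 0.4, 0.1]
gripper_width: 0.596
```

```bash
python3 g.py w9 S;  python3 -c "
from h import *
delta(SHORT+.010*NN,RK)"
```

```text
t 22.15 grasp [ 0.4533 -0.1789  0.1263] tote-local [-0.119, -0.4143] tool y yaw 6.99 z [ 0.0758 -0.6095 -0.7892] w mm 55.9 F [0.3295 0.0658 0.1594]
j [-0.1433  0.2516  1.981  -0.8476  0.9112  0.2753]
bed h (expect -.012) -0.011773145070852925 1954
n 5367
s -0.040 [-0.0293  0.0291] mid -8.017044273582637e-05 h -0.0002722199919991015
s -0.020 [-0.0179  0.0208] mid 0.0014465193887062307 h -9.380938291805445e-05
s 0.000 [-0.0176  0.0209] mid 0.0016679910619690382 h -2.0613185978686763e-05
s 0.020 [-0.018   0.0208] mid 0.001396638968240424 h -4.844661903110912e-05
foot s (expect -0.040) [-0.0477 -0.0468] top end [0.04   0.0412]
[[-0.00,-0.05,8.07],[0.002,-0.000,0.000]] dist 8.1 cm ang 0.1 deg
```

View pics/w9.png

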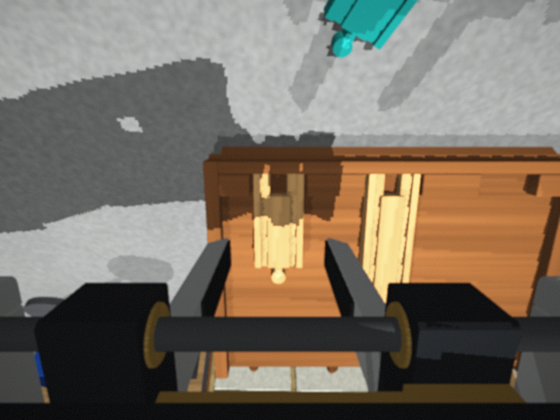

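Call:
{"name": "jog_arm", "arguments": {
  "deltas": [
    [[0,0.08,2],[0.002,0,0]],
    [[0,0.08,4],[0.002,0,0]],
    [[0,0.08,5.7],[0.002,0,0]],
    [[0,0.08,7],[0.002,0,0]],
    [[0,0.08,7.8],[0.002,0,0]],
    [[0,0.08,8.07],[0.002,0,0]],
    [[0,0.08,8.07],[0.002,0,0]],
    [[0,0.08,8.07],[0.002,0,0]],
    [[0,0.08,8.07],[0.002,0,0]],
    [[0,0.08,8.07],[0.002,0,0]]
  ]
}}

```text
time_s: 23.4
ee_pos: [0.4466, -0.1182, 0.2048]
orientation: [0.627, 0.708, -0.215, 0.243]
force: [-1.1, -0.2, 0.0]
gripper_width: 0.596
```

Call:
{"name": "jog_arm", "arguments": {
  "deltas": [
    [[0,0,0],[0,0,0]],
    [[0,0,0],[0,0,0]],
    [[0,0,0],[0,0,0]],
    [[0,0,0],[0,0,0]],
    [[0,0,0],[0,0,0]],
    [[0,0,-0.3],[0,0,0]],
    [[0,0,-1],[0,0,0]],
    [[0,0,-2.5],[0,0,0]],
    [[0,0,-4.5],[0,0,0]],
    [[0,0,-6.5],[0,0,0]]
  ],
  "fingers": 1,
  "force": 20
}}

```text
time_s: 24.65
ee_pos: [0.4417, -0.0775, 0.2576]
orientation: [0.627, 0.708, -0.215, 0.243]
force: [-0.0, 0.1, 0.5]
gripper_width: 0.426
```

Run:
```python
from h import *
where()
f=grab_frame("wrist"); save(f,"w10")
delta(tw(.0005,.0535,.22),down(TA))
```

```text
t 24.65 grasp [ 0.4552 -0.1872  0.1155] tote-local [-0.1187, -0.4228] tool y yaw 6.96 z [ 0.0749 -0.6096 -0.7892] w mm 40.1 F [-0.0331  0.0556  0.4781]
j [-0.1614  0.2768  1.9806 -0.8661  0.8851  0.2873]
[[20.68,8.87,-33.93],[-0.018,0.662,-0.062]] dist 40.7 cm ang 38.1 deg
```

View pics/w10.png

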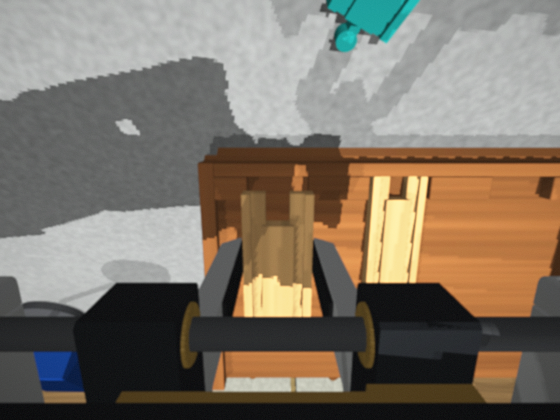

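Call:
{"name": "jog_arm", "arguments": {
  "deltas": [
    [[1,0.5,-3],[0,0.04,0]],
    [[3,1.5,-7],[-0.002,0.11,-0.01]],
    [[5.5,2.5,-11.5],[-0.005,0.2,-0.02]],
    [[8.3,3.6,-16],[-0.008,0.29,-0.03]],
    [[11.2,4.9,-20.5],[-0.01,0.38,-0.04]],
    [[14,6.1,-25],[-0.012,0.47,-0.045]],
    [[16.7,7.2,-29],[-0.015,0.55,-0.05]],
    [[19,8.2,-32],[-0.017,0.62,-0.058]],
    [[20.4,8.8,-33.7],[-0.018,0.655,-0.062]],
    [[20.64,8.87,-33.93],[-0.018,0.662,-0.062]]
  ]
}}

```text
time_s: 25.95
ee_pos: [0.4839, 0.3037, 0.4007]
orientation: [0.638, 0.77, 0.0, -0.0]
force: [0.4, -1.2, 0.1]
gripper_width: 0.423
```

```bash
python3 - <<'E'
from h import *
f=grab_frame("wrist"); save(f,"w11")
where()
delta(tw(.0005,.053,.034),down(TA))
E
sed -i 's/(-.05,.04)/(-.05,.03)/; s/(.06,.15)/(.085,.15)/; s/(.02,.035,.05)/(.02,.027,.035)/; s/ly<gy+.06)/ly<gy+.04)/;s/ly<gy+.078)/ly<gy+.05)/' p.py; grep -n 'ly<gy' p.py|head -3; python3 p.py
```

```text
t 26.0 grasp [0.4839 0.3032 0.2204] tote-local [0.0002, 0.0539] tool y yaw 10.7 z [-0.0002  0.0003 -1.    ] w mm 39.6 F [0.0248 0.1549 0.2212]
j [0.4955 0.3502 1.4647 0.0004 1.3268 0.3087]
[[-0.09,0.04,18.64],[-0.000,-0.000,0.001]] dist 18.6 cm ang 0.1 deg
7:m=(abs(lx-gx)<.021)&(z>g[2]-.016)&(z<g[2]-.004)&(ly>gy+.01)&(ly<gy+.05)
21:k=(abs(lx)<.045)&(abs(lx)>.03)&(abs(z-.008)<.006)&(ly>gy)&(ly<gy+.075)
24:    k=(abs(lx-gx)<b)&(abs(lx-gx)>=a)&(abs(z-g[2]+.010)<.006)&(ly>gy+.012)&(ly<gy+.04)
piece: n 2933 z rel grasp -0.011406230313475485 foot rel grasp [0.0387 0.039  0.0392]
plane slope x,y: [-0.0007 -0.0583  0.2096]
edges [-0.0191  0.0195]
bar A 1 [0.0342 0.0342 0.0342]
bar B 268 [0.0991 0.1026 0.1061]
-y wall 0 
side 1 [0.053  0.0577 0.0627]
side -1 [-0.0607 -0.0557 -0.051 ]
floor n 1395 [-0.0001 -0.0002  0.0082]
band 0 371 [ 0.0097 -0.1812  0.2126] [0.2098, nan, nan]
band 0.014 735 [-0.0087 -0.0101  0.2092] [0.2096, 0.2096, 0.2096]
  return _methods._mean(a, axis=axis, dtype=dtype,
  ret = ret.dtype.type(ret / rcount)
```

View pics/w11.png

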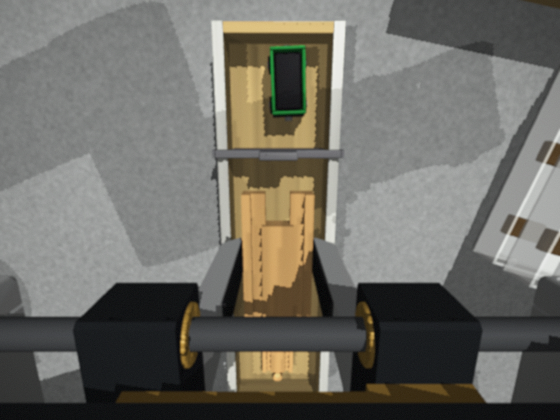

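Call:
{"name": "jog_arm", "arguments": {
  "deltas": [
    [[-0.04,0.04,3.5],[0,0,0]],
    [[-0.04,0.04,7.5],[0,0,0]],
    [[-0.04,0.04,11],[0,0,0]],
    [[-0.04,0.04,14],[0,0,0]],
    [[-0.04,0.04,16],[0,0,0]],
    [[-0.04,0.04,17.5],[0,0,0]],
    [[-0.04,0.04,18.3],[0,0,0]],
    [[-0.04,0.04,18.6],[0,0,0]],
    [[-0.04,0.04,18.6],[0,0,0]],
    [[-0.04,0.04,18.6],[0,0,0]]
  ]
}}

```text
time_s: 27.3
ee_pos: [0.4845, 0.3022, 0.2148]
orientation: [0.638, 0.77, 0.0, 0.0]
force: [-0.1, 0.0, -0.5]
gripper_width: 0.424
```

```bash
python3 - <<'E'
from h import *
f=grab_frame("wrist"); save(f,"w12")
where()
E
python3 p.py 2>/dev/null
```

```text
t 27.35 grasp [0.4846 0.3021 0.0347] tote-local [0.0006, 0.0527] tool y yaw 10.66 z [ 0.0004 -0.0001 -1.    ] w mm 40.0 F [ 0.6126  0.4124 -0.8794]
j [ 0.4935  0.5691  1.6191 -0.0003  0.9532  0.3077]
piece: n 2158 z rel grasp -0.01124893893703166 foot rel grasp [0.0302 0.0308 0.0313]
plane slope x,y: [-0.002  -0.0906  0.0244]
edges [-0.0193  0.0196]
bar B 1460 [0.0987 0.1028 0.1063]
-y wall 0 
side 1 [0.0527 0.0571 0.0626]
side -1 [-0.0609 -0.0554 -0.0509]
floor n 4704 [-0.0002  0.0009  0.0083]
band 0 351 [-0.0044 -0.2574  0.028 ] [0.0239, nan, nan]
band 0.014 503 [-0.0115 -0.0268  0.0238] [0.0237, 0.0236, 0.0246]
```

View pics/w12.png

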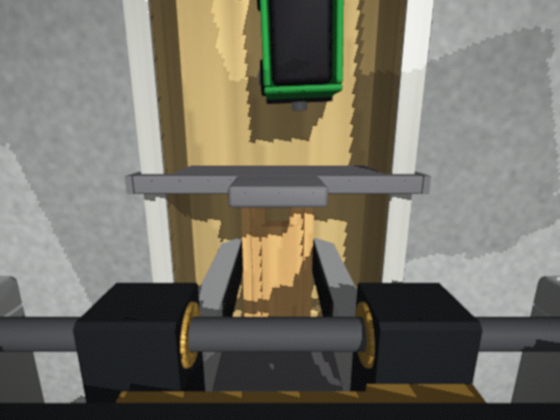

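Call:
{"name": "jog_arm", "arguments": {
  "deltas": [
    [[0.05,0,0.05],[0,0,0]],
    [[0.05,0,0.12],[0,0,0]],
    [[0.05,0,0.2],[0,0,0]],
    [[0.05,0,0.26],[0,0,0]],
    [[0.05,0,0.31],[0,0,0]],
    [[0.05,0,0.34],[0,0,0]],
    [[0.05,0,0.37],[0,0,0]],
    [[0.05,0,0.39],[0,0,0]],
    [[0.05,0,0.39],[0,0,0]],
    [[0.05,0,0.39],[0,0,0]]
  ]
}}

```text
time_s: 28.65
ee_pos: [0.4844, 0.3026, 0.2108]
orientation: [0.638, 0.77, 0.0, 0.0]
force: [-0.6, -1.7, 2.1]
gripper_width: 0.419
```

```bash
python3 -c "
from h import *
where()"
python3 p.py 2>/dev/null|grep -E "band|bar"
```

```text
t 28.65 grasp [0.4845 0.3026 0.0308] tote-local [0.0006, 0.0531] tool y yaw 10.66 z [ 0.0003 -0.0002 -1.    ] w mm 39.4 F [-0.5987 -1.7114  2.0675]
j [ 0.4943  0.5755  1.6199 -0.0004  0.9461  0.3085]
bar B 1508 [0.0989 0.1029 0.1063]
band 0 349 [-0.0011 -0.2488  0.024 ] [0.02, nan, nan]
band 0.014 432 [-0.0051 -0.0015  0.0195] [0.02, 0.02, nan]
```

Call:
{"name": "jog_arm", "arguments": {
  "deltas": [
    [[0,0,0],[0,0,0]],
    [[0,0,0],[0,0,0]],
    [[0,0,0],[0,0,0]],
    [[0,0,0],[0,0,0]],
    [[0,0,-1],[0,0,0]],
    [[0,0,-3],[0,0,0]],
    [[0,0,-7],[0,0,0]],
    [[0,0,-12],[0,0,0]],
    [[0,0,-17],[0,0,0]],
    [[0,0,-19],[0,0,0]]
  ],
  "fingers": -0.19
}}

```text
time_s: 29.95
ee_pos: [0.4841, 0.3025, 0.4048]
orientation: [0.638, 0.77, 0.002, 0.001]
force: [-0.3, -0.7, -1.4]
gripper_width: 0.597
```

Call:
{"name": "jog_arm", "arguments": {
  "deltas": [
    [[5,-4,-2],[0,0,0]],
    [[10,-9,-2],[0,0,0]],
    [[14,-14,-2],[0,0,0]],
    [[17,-18,-2],[0,0,0]],
    [[20,-22,-2],[0,0,0]],
    [[20,-24,-2],[0,0,0]],
    [[20,-24,-2],[0,0,0]],
    [[20,-24,-2],[0,0,0]],
    [[20,-24,-2],[0,0,0]],
    [[20,-24,-2],[0,0,0]]
  ]
}}

```text
time_s: 31.2
ee_pos: [0.2118, 0.4545, 0.4238]
orientation: [0.639, 0.769, 0.002, 0.001]
force: [-0.4, 0.2, -0.6]
gripper_width: 0.594
```

Run:
```python
from h import *
import pickle
where()
f=grab_frame("top"); save(f,"t20"); save(f,"t20z",(90,195,200,105),4); pickle.dump(f,open("f20.pkl","wb"))
g=grab_frame("scene"); save(g,"s20"); save(g,"s20z",(235,105,150,120),5); pickle.dump(g,open("g20.pkl","wb"))
```

```text
t 31.2 grasp [0.2126 0.4548 0.2438] tote-local [-0.2384, 0.253] tool y yaw 10.6 z [ 0.0045  0.0019 -1.    ] w mm 55.8 F [-0.4319  0.1948 -0.5832]
j [ 1.0621  0.1754  1.6296 -0.0031  1.3327  0.8778]
```

View pics/t20z.png

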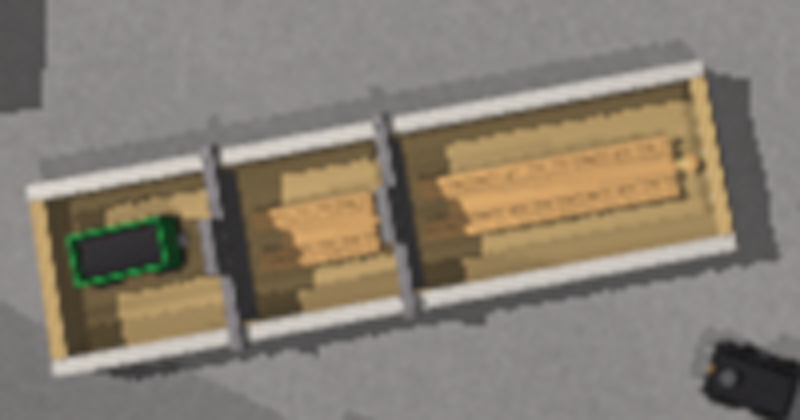

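View pics/s20z.png

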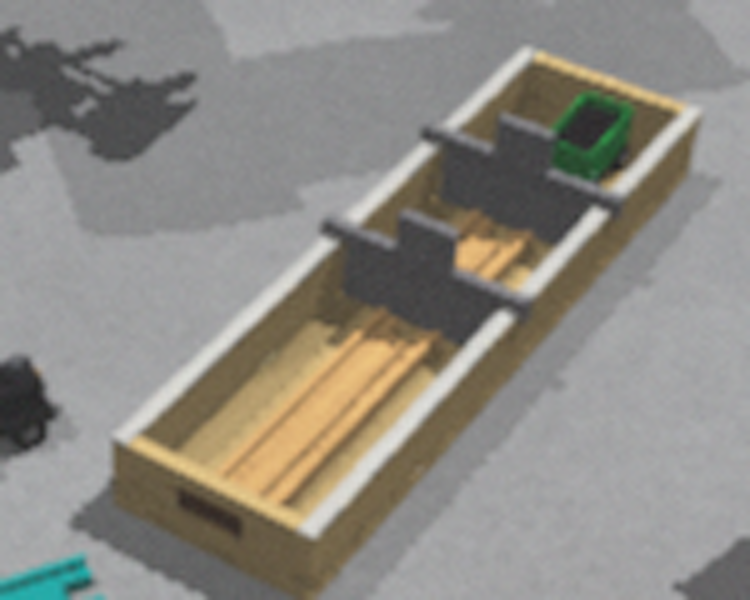

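View pics/s20.png

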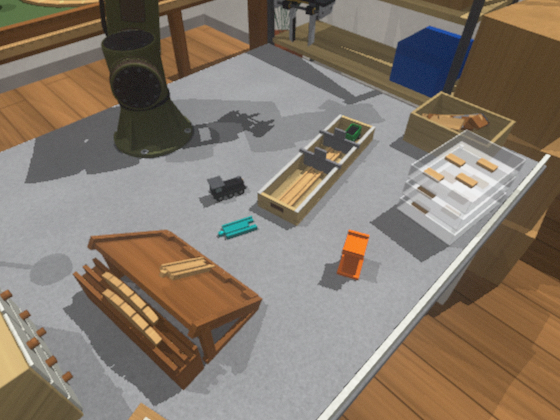

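Run:
```python
from h import *
import pickle
c,s=np.cos(TA),np.sin(TA)
for n in("f20","g20"):
    f=pickle.load(open(n+".pkl","rb")); W=cloud(f); d=W[...,:2]-TC
    lx=d[...,0]*c+d[...,1]*s; ly=-d[...,0]*s+d[...,1]*c; z=W[...,2]
    for nm,a,b in(("long",-.18,-.035),("short",.005,.085)):
        k=(abs(lx)<.017)&(ly>a)&(ly<b)&(z<.035)&(z>.01)
        A=np.c_[lx[k],ly[k],np.ones(k.sum())]; co=np.linalg.lstsq(A,z[k],rcond=None)[0]
        print(n,nm,k.sum(),"z med",np.median(z[k]),"slope",co[:2],"ly range",np.percentile(ly[k],[1,99]))
    for nm,a,b in(("A",-.06,.04),("B",.06,.15)):
        k=(abs(lx)<.025)&(z>.062)&(z<.09)&(ly>a)&(ly<b); print(n,"tab",nm,k.sum(),np.percentile(ly[k],[5,50,95]))
f=pickle.load(open("f20.pkl","rb"))
a=pickle.load(open("f0.pkl","rb"))["top"]
dz=abs(f["z_map"]-a["z_map"]); 
dd=np.abs(f["pixels"].astype(int)-a["pixels"]).sum(2)>90
dd[:, :100]=0; cv2.imwrite("pics/diff.png",(dd*255).astype(np.uint8))
for nm,b in(("shunter",(262,275,315,308)),("pier",(248,125,300,165)),("turq",(288,232,330,262)),("curves",(426,155,462,285)),("medium",(352,212,414,240)),("tender",(105,245,138,268))):
    print(nm,dd[b[1]:b[3],b[0]:b[2]].sum())
```

```text
f20 long 696 z med 0.019803630981955735 slope [-0.0078  0.0004] ly range [-0.178  -0.0367]
f20 short 352 z med 0.019368720655563786 slope [ 0.0088 -0.0208] ly range [0.01   0.0843]
f20 tab A 71 [-0.0151 -0.0132 -0.0076]
f20 tab B 87 [0.097  0.0988 0.1043]
g20 long 437 z med 0.0197146879739704 slope [-0.0007 -0.0002] ly range [-0.1783 -0.0383]
g20 short 92 z med 0.01988324614575189 slope [ 0.0229 -0.0697] ly range [0.0363 0.0844]
g20 tab A 98 [-0.0184 -0.0162 -0.0098]
g20 tab B 87 [0.0942 0.0968 0.1018]
shunter 0
pier 0
turq 0
curves 0
medium 0
tender 0
```

Run:
```python
from h import *
import pickle
c,s=np.cos(TA),np.sin(TA)
f=pickle.load(open("f20.pkl","rb")); W=cloud(f); d=W[...,:2]-TC
lx=d[...,0]*c+d[...,1]*s; ly=-d[...,0]*s+d[...,1]*c; z=W[...,2]
for nm,a,b in(("c",0,.006),("rail",.012,.019)):
  for lo in np.arange(.01,.1,.01):
    k=(abs(lx)<b)&(abs(lx)>=a)&(ly>lo)&(ly<lo+.01)&(z<.035)
    if k.sum()>3: print(nm,round(lo,3),k.sum(),np.median(z[k]).round(4),z[k].std().round(4))
```

```text
c 0.01 19 0.0207 0.0028
c 0.02 16 0.0207 0.0022
c 0.03 16 0.0211 0.0023
c 0.04 19 0.0207 0.0025
c 0.05 14 0.0215 0.0028
c 0.06 20 0.0204 0.003
c 0.07 10 0.0131 0.0069
c 0.08 17 0.0093 0.0015
c 0.09 27 0.0128 0.0085
rail 0.01 24 0.0188 0.0043
rail 0.02 19 0.0184 0.0033
rail 0.03 21 0.0209 0.0031
rail 0.04 18 0.0193 0.0021
rail 0.05 20 0.0195 0.0026
rail 0.06 20 0.0188 0.0024
rail 0.07 22 0.019 0.003
rail 0.08 22 0.02 0.0026
rail 0.09 22 0.0155 0.0077
```

Both pieces are flat: their tops are at 20 mm, and the apparent slope came only from the socket opening. The dividers stayed where I left them, and nothing else moved. Handing in.

```bash
python3 -c "
from station import *
print(sign_off()); print(state()['time_s'])"
```

```text
the job is handed in; nothing more can be done
None
the job is handed in; nothing more can be done
```

I moved both dividers, laid the long straight in the end bay nearer the rack and the short straight in the middle bay, and handed the job in at about 31 s of the 64 s. No verdict was reported.

- **Dividers:** I slid B first, then A. By the arm's own position when it let go, A is at tote y ≈ -11 mm and B at ≈ +101 mm. That gives an end bay of about 198 mm for the 186 mm long straight, and a middle bay of about 106.5 mm for the 96 mm short straight. Each has roughly 11–12 mm to spare.
- **Straights:** each was lowered to the floor under light contact (2 N or less), grooves up, before I opened the gripper. Both tops measured about 20 mm, which is lying flat.
- **Everything else:** comparing the first and last top pictures showed no change at the shunter, pier, turquoise look-alike, curves, medium straight or tender. The arm ended well clear of everything.

**Checks that disagreed:**
- The cameras place the tote up to about 3 mm apart along its length. The scene camera puts the dividers 3–5 mm nearer the rack than the arm does, and the top camera about 2 mm. I used a middle estimate for the tote, and both spare lengths stay under 2 cm either way.
- A simple slope fit on the short straight suggested it was tilted. Measured strip by strip it was flat, and the tilt reading came from the socket opening at its end.

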